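Pour out the wall anchors and clear the stool

ROBOT

A 6-joint arm with a two-finger parallel gripper is mounted at the origin on the work surface. World frame = base frame: x ahead of the robot, y to its left, z up, the work surface at z = 0. Lengths are in m, angles in degrees, forces in N, time in s.
With the tool pointing down it reaches from about 0.35 to 0.875 m from the base axis. Payload 4.2 kg.
Tool frame: the origin (TCP) lies on the front face of the gripper's body, between the roots of the fingers; the fingertips stand finger_overhang ahead of it and the grasp point (between the pads) lies 51 mm ahead of it (finger_overhang is the distance from the TCP to the fingertips, in m); z points along the fingers, y is the line along which they close (so a half turn about z gives the same grasp; the last joint's range is limited). The gripper opens to 87 mm and grips with 3 to 60 N. Pads are 19 mm wide; open, the fingers measure 117 mm over their backs; the gripper's body (75 mm by 190 mm) begins 51 mm behind the grasp point.
Start: joints at [-49.698, 22.042, 0.453, 0, -68.411, -14.817], TCP at [0.269, -0.564, 0.292] pointing down, gripper open.
Joint ranges: [-179.83, 179.83], [-69.29, 118.12], [-61.27, 80.66], [-181.25, 117.63], [-171.15, -9.14], [-177.46, 177.46]. Speed limits (degrees/s): [159.86, 159.86, 180, 180, 180, 180].

INTERFACE

Orientations are given as a 3x3 rotation matrix whose columns are the frame's x, y, z axes.
In Python, from station import sense, capture, camera_model, finish_job, finger_overhang gives the robot as it stands. The module is installed in compiled form; this text tells all that it offers.
- The arm moves only by the tool jog_arm, never from a script. Its argument "rows" is a list that holds one entry, the list of rows, each a list of 4 numbers: the shift along the tool's x, y, z in m, then the turn about the tool's z in rad. A call has 1 to 20 rows; each row shifts and turns the commanded pose from where the row before left it, along the tool's axes as they then stand; what a row does not reach is not made up. A row lasts 1/8 s, in which the tool goes at most 62.5 mm and 10.7 degrees, less where a joint would pass 70% of its speed; a pose out of reach is approached as far as the arm can. A call is refused whole if a number of a shift passes 0.0625 or a number of a turn 0.188, either way. A call with a gripper value outside its range is refused whole. "claw" is the opening, from 0 (shut) to 1 (fully open), set as the call begins (left out, the last holds). The fingers move at their own pace and stop on an object; the grip force is fixed at half the most. Time passes only in rows, so rows that do not move let the fingers close. It gives the time, the measured TCP pose, the force, the opening and the grip force at its end, in the units of the state.
- sense(): the state, without advancing time (a new reading comes with each control period).
- capture(name): name is "side" or "top"; returns the picture (384x512x3 uint8, red, green, blue); there is no depth.
- camera_model(name): a dict with "fovy" (degrees; the focal length in pixels is half the picture's height over the tangent of half this angle, whatever the lens; pixels are square), "cx", "cy" (the principal point, pixels), "eye" and "rotation" of the camera in the world. Camera axes: x right, y down, z forward; pixel columns grow to the right and rows downward; lengths in m; the calibration is good to about 2 mm. A picture is of the moment at which its call begins. camera_model takes no time and is no camera call.
- finish_job(): hands the job in; it is judged then, once.
The state is a dict: "time_s": time; "joints": joint angles; "joint_velocities": joint speeds; "effort": joint torques, N m; "tcp_pos": TCP position; "ee_rot": TCP orientation; "wrist_force": force on the tool from outside, world axes, zero at the start; "moment": the same for the moment, N m; "gripper_width": opening from 0.0 (shut) to 1.0 (fully open); "gripper_force": force on a finger pad.
Only numpy, scipy, OpenCV 4.12 (cv2) and the standard library are available. Lean on these libraries where they do the work, as an engineer would, in place of code of your own. Each camera call takes 0.05 s, during which the arm holds its last target. There are 200 camera calls.

TASK

Tidy the stool: pick up the blue jug with its wall anchors inside, bring it upright with its spout turned over the grey tray, and only then tip it so the anchors pour into the tray; stand the empty jug upright back on its cork mat. Put every stray grey wall anchor in the grey tray and every steel hex key in the open bay of the red case (slide its door open first), then slide the door fully shut. Leave the level and the doorknob where they are.

Things in the scene. Friction and masses are not known exactly. Their poses are not given: they have to be found in the camera images.
- tray: grey open tray, fixed to the stool, 180 x 180 mm outside, 36 mm high, wall and floor 4 mm; origin at the centre of its underside on the stool top, z up, x and y along its sides
- case: red plastic case, fixed, 160 mm along its x, 280 mm along its y, 45 mm high; origin at the centre of its underside. The half at -y has a fixed roof (top at 45 mm); the half at +y is the key bay, open on top but for the sliding door
- case_bay (a point): centre of the bay's floor, 4 mm above the stool top; axes as the case. The bay is 152 mm (x) by 134 mm (y) inside, its walls end 41 mm above its floor
- door (a joint): sliding door of the red case: 0 m = shut over the bay, 0.130 m = fully open over the roofed half (the door moves towards the case's -y as the value grows). Stays where left; friction about 1 N. Door plate top lies 50 mm above the stool top
- door_rib (a point): middle of the black grip rib on top of the door: 50 mm along case x, 14 mm along case y, 22 mm tall; its foot is 50 mm and its top 72 mm above the stool top, the point is 61 mm above it; axes as the case
- mat_top (a point): centre of the top of the round cork mat, 120 mm across, 4 mm thick, fixed
- jug_mid (a point): blue plastic jug, round, 68 mm across at the base, 104 mm at the rim, 85 mm high, about 170 g empty; the point is on its axis 42.5 mm above its underside. Own z is up when it stands, own x points out through the spout; the handle is at own -x
- jug_grip (a point): grip point on the jug's upright handle bar, 88 mm behind the jug axis (own -x) and 63 mm above the jug's underside; the bar is 14 mm thick along own y, 18 mm along own x, from 21 to 83 mm high, joined to the jug at top and bottom by 12 mm wide arms. Axes as the jug
- jug_spout (a point): tip of the spout, 75 mm ahead of the jug axis (own +x) and 106 mm above the jug's underside. Axes as the jug. The walls lean outwards 12 degrees, so tip the jug to about 110 degrees for all to slide out
- anchor0_mid (a point): grey nylon wall anchor, ribbed square stick 14 x 14 x 40 mm, 11 g; stands inside the jug at first, own z along its length; may be absent. The point is its centre
- anchor1_mid (a point): grey nylon wall anchor, ribbed square stick 14 x 14 x 40 mm, 11 g; stands inside the jug at first, own z along its length; may be absent. The point is its centre
- anchor2_mid (a point): grey nylon wall anchor, ribbed square stick 14 x 14 x 40 mm, 11 g; stands inside the jug at first, own z along its length; may be absent. The point is its centre
- anchor3_mid (a point): grey nylon wall anchor, ribbed square stick 14 x 14 x 40 mm, 11 g; stands inside the jug at first, own z along its length; may be absent. The point is its centre
- anchor4_mid (a point): grey nylon wall anchor, ribbed square stick 14 x 14 x 40 mm, 11 g; lies loose on the stool at first, own x along its length, 7 mm high at its centre; may be absent. The point is its centre
- anchor5_mid (a point): grey nylon wall anchor, ribbed square stick 14 x 14 x 40 mm, 11 g; lies loose on the stool at first, own x along its length, 7 mm high at its centre; may be absent. The point is its centre
- key0_mid (a point): steel L-shaped hex key lying flat, 10 mm thick square-edged bar: long arm 95 mm along the point's own x, short arm at the +x end reaching 32 mm towards own +y; 85 g; may be absent. The point is the middle of the long arm, halfway up (5 mm above what it lies on); centre of mass about 9 mm towards +x and 5 mm towards +y of it
- key1_mid (a point): steel L-shaped hex key lying flat, 10 mm thick square-edged bar: long arm 95 mm along the point's own x, short arm at the +x end reaching 32 mm towards own +y; 85 g; may be absent. The point is the middle of the long arm, halfway up (5 mm above what it lies on); centre of mass about 9 mm towards +x and 5 mm towards +y of it
- level_mid (a point): aluminium torpedo level, 180 x 24 x 45 mm, beyond the tray, not to be moved; the point is its centre
- doorknob_mid (a point): turned wooden doorknob, 54 mm across, 62 mm tall, not to be moved; the point is its centre
Things that resemble listed ones, but are neither listed nor needed, are in the scene too. Leave any black or turquoise look-alike of the part that bears key1_mid alone.

How it is judged (in metres and radians):
On the way, in this order (a step that is already met when the one before it is completed fails the run):
1. the jug, with all its anchors inside, is off its mat and upright with its spout over the tray (x of jug_spout in the frame of tray between -0.09 and 0.09 m and y of jug_spout in the frame of tray between -0.09 and 0.09 m and angle between jug_mid's own z axis and vertical below 0.5 rad and height (world z) of jug_mid above 0.07 m and distance between each of anchor0_mid, anchor1_mid, anchor2_mid, anchor3_mid and jug_mid below 0.06 m), for 0.1 s.
2. the jug is tipped well past 70 degrees with its spout over the tray (x of jug_spout in the frame of tray between -0.09 and 0.09 m and y of jug_spout in the frame of tray between -0.09 and 0.09 m and angle between jug_mid's own z axis and vertical above 1.25 rad), for 0.2 s.
At the end, for the whole second after the job is handed in: Every anchor present lies in the grey tray, every hex key present lies in the red case's bay, the door is shut to within 6 mm, and the jug stands still and upright (within 0.1 rad) on the cork mat, centred within 30 mm (x of anchor0_mid in the frame of tray between -0.087 and 0.087 m and y of anchor0_mid in the frame of tray between -0.087 and 0.087 m and z of anchor0_mid in the frame of tray between 0.004 and 0.04 m and x of anchor1_mid in the frame of tray between -0.087 and 0.087 m and y of anchor1_mid in the frame of tray between -0.087 and 0.087 m and z of anchor1_mid in the frame of tray between 0.004 and 0.04 m and x of anchor2_mid in the frame of tray between -0.087 and 0.087 m and y of anchor2_mid in the frame of tray between -0.087 and 0.087 m and z of anchor2_mid in the frame of tray between 0.004 and 0.04 m and x of anchor3_mid in the frame of tray between -0.087 and 0.087 m and y of anchor3_mid in the frame of tray between -0.087 and 0.087 m and z of anchor3_mid in the frame of tray between 0.004 and 0.04 m and x of anchor4_mid in the frame of tray between -0.087 and 0.087 m and y of anchor4_mid in the frame of tray between -0.087 and 0.087 m and z of anchor4_mid in the frame of tray between 0.004 and 0.04 m and x of anchor5_mid in the frame of tray between -0.087 and 0.087 m and y of anchor5_mid in the frame of tray between -0.087 and 0.087 m and z of anchor5_mid in the frame of tray between 0.004 and 0.04 m and x of key0_mid in the frame of case between -0.077 and 0.077 m and y of key0_mid in the frame of case between 0 and 0.138 m and z of key0_mid in the frame of case between 0.004 and 0.042 m and x of key1_mid in the frame of case between -0.077 and 0.077 m and y of key1_mid in the frame of case between 0 and 0.138 m and z of key1_mid in the frame of case between 0.004 and 0.042 m and value of joint door below 0.006 m and horizontal distance between jug_mid and mat_top below 0.03 m and angle between jug_mid's own z axis and vertical below 0.1 rad and height (world z) of jug_mid below 0.056 m); the robot touches nothing.
It fails at once if the jug is tipped over (more than about 45 degrees) while its spout is not over the tray (angle between jug_mid's own z axis and vertical above 0.8 rad and horizontal distance between jug_spout and tray above 0.14 m).
It fails at once if the level is moved by more than 3 cm (distance of level_mid from where it was at the start of the episode above 0.03 m).
It fails at once if the doorknob is moved by more than 3 cm (distance of doorknob_mid from where it was at the start of the episode above 0.03 m).
Of anchor0, anchor1, anchor2, anchor3 only 2 to 4 are there at a start; the rules pass over those that are not, and their reading is None.
Of anchor4, anchor5, key0, key1 only 3 to 4 are there at a start; the rules pass over those that are not, and their reading is None.
At some moment in a run one of anchor4, anchor5, key0, key1 may be knocked a few centimetres aside while the robot is not near it.
It also fails if it takes over 210 s, if anything falls off the work surface, if the arm or the gripper's body presses on something with over 40 N, if the wrist force passes 120 N, or if a joint passes its speed limit or range.

## Working session

There is one attempt and no reset: what is moved stays moved. The work goes in short steps, Python scripts to look and compute and a tool call to move; the robot and the scene stay as the last step left them, time stands still between calls to the robot, and variables do not carry over. Pictures are saved under pics/ and viewed, at most 14 in all, crops included, and the job is handed in when it is done.

Besides the shell and the picture viewer there is one more tool, called after "Call:" by a JSON object that holds its "api" and its "payload". jog_arm: Moves the arm, as the interface text tells. Its arguments: {"type":"object","properties":{"rows":{"type":"array"},"claw":{"type":"number"}},"required":["rows"]}

```bash
mkdir -p pics
cat > h.py <<'E'
import numpy as np, cv2
from station import *
np.set_printoptions(precision=4,suppress=True)
def shot(n,f=None):
    im=capture(n)
    if f: cv2.imwrite('pics/'+f,im[:,:,::-1])
    return im
def ray(n,u,v):
    c=camera_model(n); f=192/np.tan(np.radians(c['fovy'])/2)
    d=np.array(c['rotation'])@np.array([(u-c['cx'])/f,(v-c['cy'])/f,1]); return np.array(c['eye']),d
def onz(n,u,v,z):
    e,d=ray(n,u,v); return e+d*(z-e[2])/d[2]
def proj(n,p):
    c=camera_model(n); f=192/np.tan(np.radians(c['fovy'])/2)
    q=np.array(c['rotation']).T@(np.array(p)-np.array(c['eye'])); return np.array([c['cx']+f*q[0]/q[2],c['cy']+f*q[1]/q[2]])
E
python3 - <<'E'
from h import *
s=sense(); print(s['tcp_pos'],s['ee_rot'],finger_overhang,s['time_s'])
a=shot('top','t0.png');b=shot('side','s0.png')
cv2.imwrite('pics/t0b.png',cv2.resize(a[:,:,::-1],(800,600),interpolation=cv2.INTER_CUBIC))
cv2.imwrite('pics/s0b.png',cv2.resize(b[:,:,::-1],(800,600),interpolation=cv2.INTER_CUBIC))
for n in('top','side'): print(camera_model(n))
E
```

```text
[ 0.2687 -0.5638  0.2912] [[-0.9028 -0.4301 -0.001 ]
 [-0.4301  0.9028  0.0019]
 [ 0.0001  0.0022 -1.    ]] 0.0697 0.0
{'fovy': 42.66625191947269, 'cx': 252.3217444593929, 'cy': 189.35722426336386, 'eye': array([ 0.3378, -0.0073,  1.5657]), 'rotation': array([[ 0.0017, -0.9908,  0.1352],
       [-1.    , -0.0008,  0.0072],
       [-0.0071, -0.1352, -0.9908]])}
{'fovy': 50.62342604041727, 'cx': 258.5829638544044, 'cy': 194.77723277764156, 'eye': array([0.4239, 0.8004, 0.6316]), 'rotation': array([[-0.9857, -0.1055,  0.1315],
       [-0.1679,  0.544 , -0.8221],
       [ 0.0153, -0.8324, -0.5539]])}
```

View pics/t0b.png

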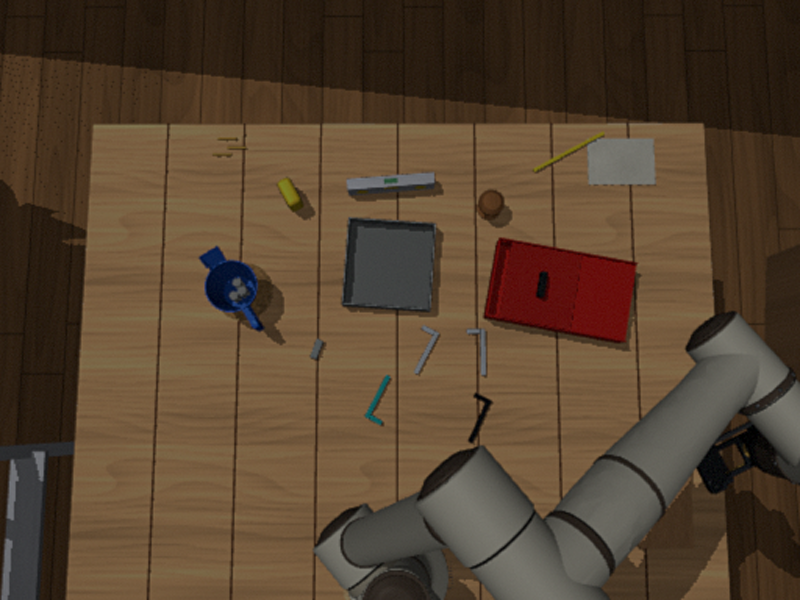

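View pics/s0b.png

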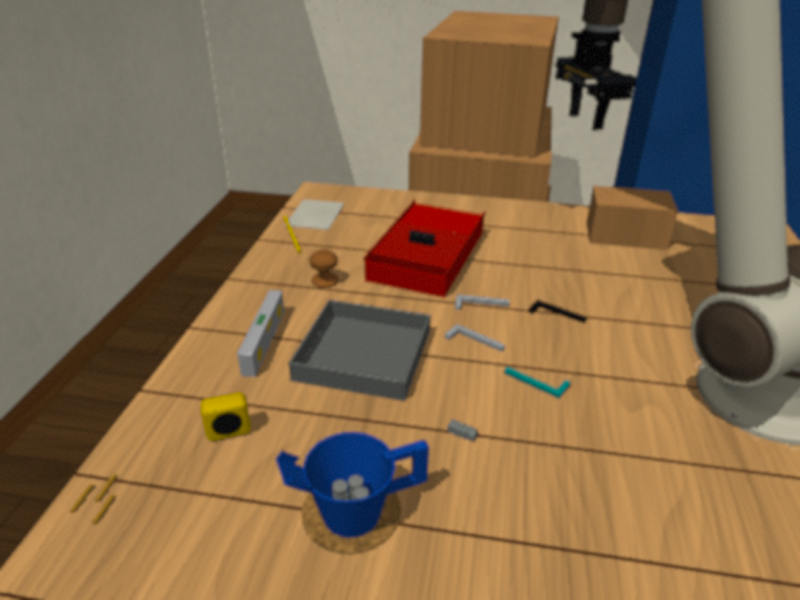

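Top view (800‑px scale): jug at (232,288) with spout at (210,258) and handle at (255,322), tray at (390,265), and case at (565,290) with its rib at (542,285). The stray anchor is at (317,349). The grey hex keys are at (427,350) and (482,350). The turquoise (378,400) and black (481,418) L-shapes are look-alikes, and so are the brass pins at (230,148). The side view agrees.

Candidates for the keys are the two grey/steel ones (steel colour, short arm to the left of the long arm). I'll confirm them in a crop and measure everything.

```bash
cat > m.py <<'E'
from h import *
def comps(mask,amin):
    n,l,st,c=cv2.connectedComponentsWithStats(mask.astype(np.uint8))
    return [(l==i,st[i],c[i]) for i in range(1,n) if st[i][4]>=amin]
a=cv2.imread('pics/t0.png')[:,:,::-1].astype(int); H=cv2.cvtColor(a.astype(np.uint8),cv2.COLOR_RGB2HSV).astype(int)
h,s,v=H[...,0],H[...,1],H[...,2]
yy,xx=np.mgrid[:384,:512]
def rect(m,z):
    c=max(cv2.findContours(m.astype(np.uint8),0,2)[0],key=cv2.contourArea)
    r=cv2.boxPoints(cv2.minAreaRect(c)); return np.array([onz('top',*p,z)[:2] for p in r])
grey=(s<50)
box=lambda u0,v0,u1,v1:(xx>u0)&(xx<u1)&(yy>v0)&(yy<v1)
for nm,m,z in [('tray',grey&(box(212,135,285,205)),.036),('case',(h<8)&(s>170)&(v>60)&box(300,145,415,225),.045),
  ('anchor',(s<70)&box(192,212,212,234),.014),('rib',(v<50)&box(335,165,360,200),.072),
  ('keyA',(s<60)&(v>90)&box(260,205,285,245),.01),('keyB',(s<60)&(v>90)&box(295,205,316,245),.01)]:
    m=m.astype(bool)
    r=rect(m,z); e=np.roll(r,-1,0)-r
    print(nm,m.sum(),'ctr',r.mean(0),'corners',r.tolist() if nm in('case','tray') else '', 'len',np.linalg.norm(e[:2],axis=1),'ang',np.degrees(np.arctan2(e[:2,1],e[:2,0])))
b=(h>100)&(h<130)&(s>150)&box(110,140,185,225); print('jug bbox',b.sum())
cr=cv2.resize(a[130:290,110:420].astype(np.uint8)[:,:,::-1],None,fx=2.58,fy=2.58,interpolation=cv2.INTER_CUBIC); cv2.imwrite('pics/crop0.png',cr)
E
python3 m.py
```

```text
tray 3184 ctr [0.6128 0.0162] corners [[0.528269720825759, 0.11068404422961794], [0.7094375944418021, 0.10070638505127355], [0.6971542743296899, -0.07957739895931311], [0.5165148948478678, -0.06681394880326208]] len [0.1814 0.1807] ang [ -3.1523 -93.8977]
case 4288 ctr [ 0.5602 -0.3287] corners [[0.5058303822412115, -0.17191880228264028], [0.6665633410551268, -0.20316164500333028], [0.613693590293011, -0.48744037328886997], [0.454631008524303, -0.4524598051035513]] len [0.1637 0.2892] ang [ -10.9998 -100.5354]
anchor 61 ctr [0.4425 0.1621] corners  len [0.0388 0.0151] ang [ -17.6018 -108.3026]
rib 97 ctr [ 0.5648 -0.2862] corners  len [0.0512 0.0176] ang [-10.6442 -99.6102]
keyA 110 ctr [ 0.4415 -0.0483] corners  len [0.0936 0.034 ] ang [ -26.6036 -116.6547]
keyB 103 ctr [ 0.4382 -0.1742] corners  len [0.0093 0.0918] ang [ -86.7468 -177.6292]
jug bbox 923
```

View pics/crop0.png

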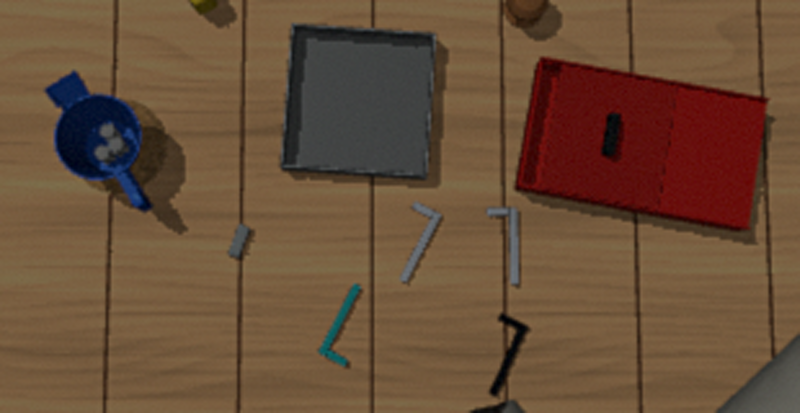

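Call:
{"api": "jog_arm", "payload": {"rows": [[[0,0,-0.0625,0],[0,0,-0.0625,0],[0,0,-0.0625,0],[0,0,-0.0625,0],[0,0,-0.0625,0],[0,0,-0.0625,0],[0,0,-0.0625,0],[0,0,-0.0625,0],[0,0,-0.0625,0],[0,0,-0.0625,0]]]}}

```text
time_s: 1.35
tcp_pos: [0.2327, -0.4835, 0.7755]
ee_rot: [[-0.903, -0.429, 0.022], [-0.43, 0.9, -0.069], [0.01, -0.072, -0.997]]
wrist_force: [-0.2, 0.6, 0.7]
gripper_width: 1.002
gripper_force: 0.0
```

The crop shows two steel keys at (422,245) and (510,245), a grey anchor at (238,242) and three anchors in the jug. The tool tilted slightly near the reach limit, so I'll check whether that tilt persists. It matters for pouring.

Call:
{"api": "jog_arm", "payload": {"rows": [[[0,0,-0.0625,0],[0,0,-0.0625,0],[0,0,-0.0625,0],[0,0,-0.0625,0],[0,0,0,0],[0,0,0,0]]]}}

```text
time_s: 2.1
tcp_pos: [0.1866, -0.3769, 0.8495]
ee_rot: [[-0.903, -0.428, 0.049], [-0.43, 0.889, -0.156], [0.023, -0.161, -0.987]]
wrist_force: [0.5, 1.1, 0.7]
gripper_width: 0.999
gripper_force: 0.0
```

Call:
{"api": "jog_arm", "payload": {"rows": [[[0,0,0.05,0],[0,0,0.05,0],[0,0,0.05,0],[0,0,0,0]]]}}

```text
time_s: 2.6
tcp_pos: [0.1957, -0.4004, 0.7297]
ee_rot: [[-0.902, -0.43, 0.033], [-0.43, 0.891, -0.145], [0.033, -0.146, -0.989]]
wrist_force: [0.6, -1.0, 0.5]
gripper_width: 0.998
gripper_force: 0.0
```

```bash
python3 -c "
from h import *
s=sense();print(s['joints'],s['tcp_pos'],s['time_s'])"
```

```text
[ -40.0903    3.2108   35.5779    5.7032 -115.3861  -21.5079] [ 0.1957 -0.4004  0.7297] 2.6
```

Call:
{"api": "jog_arm", "payload": {"rows": [[[0,0,-0.0625,0],[0,0,-0.0625,0],[0,0,-0.0625,0],[0,0,-0.0625,0],[0,0,-0.0625,0],[0,0,-0.0625,0],[0,0,-0.0625,0],[0,0,-0.0625,0],[0,0,0,0],[0,0,0,0]]]}}

```text
time_s: 3.85
tcp_pos: [0.2642, -0.2785, 0.846]
ee_rot: [[-0.79, -0.462, -0.403], [-0.477, 0.876, -0.068], [0.384, 0.138, -0.913]]
wrist_force: [-2.1, 1.3, 1.5]
gripper_width: 1.002
gripper_force: 0.0
```

```bash
python3 -c "
from h import *
s=sense();print(s['joints'],s['tcp_pos'],s['time_s'])"
```

```text
[ -19.6702   26.8514   80.3815   37.9265 -161.0405   -6.7277] [ 0.2642 -0.2785  0.846 ] 3.85
```

```bash
cat > fk.py <<'E'
import numpy as np
from scipy.optimize import least_squares
from scipy.spatial.transform import Rotation as R
LO=np.array([-179.83,-69.29,-61.27,-181.25,-171.15,-177.46]);HI=np.array([179.83,118.12,80.66,117.63,-9.14,177.46])
Ry=lambda a:R.from_euler('y',a,degrees=True).as_matrix()
Rx=lambda a:R.from_euler('x',a,degrees=True).as_matrix()
Rz=lambda a:R.from_euler('z',a,degrees=True).as_matrix()
def fk(q,P):
    a1,b,d1,L2,L3x,L3z,d6,c6,s4,s6,cy,cz=P
    A=Rz(q[0]); p=A@[a1,b,d1]
    B=A@Ry(q[1]); p=p+B@[0,0,L2]
    C=B@Ry(-q[2]); p=p+C@[L3x,0,L3z]
    D=C@Rx(s4*q[3]); p=p+D@[0,cy,0]
    E=D@Ry(-q[4]); F=E@Rx(s6*q[5]+c6)
    p=p+F@[d6,0,0]
    T=F@np.array([[0,0,1],[0,1,0],[-1,0,0]])   # tool z = +x
    return p,T
E
cat > fit.py <<'E'
from fk import *
D=[([-49.698,22.042,.453,0,-68.411,-14.817],[.2687,-.5638,.2912],[[-.9028,-.4301,-.001],[-.4301,.9028,.0019],[.0001,.0022,-1]]),
([-40.0903,3.2108,35.5779,5.7032,-115.3861,-21.5079],[.1957,-.4004,.7297],[[-.902,-.43,.033],[-.43,.891,-.145],[.033,-.146,-.989]]),
([-19.6702,26.8514,80.3815,37.9265,-161.0405,-6.7277],[.2642,-.2785,.846],[[-.79,-.462,-.403],[-.477,.876,-.068],[.384,.138,-.913]])]
best=None
for s4 in(1,-1):
 for s6 in(1,-1):
  for c in(0,90,180,270):
   mk=lambda x:np.r_[x[:7],c+x[7],s4,s6,x[8],0]
   def f(x):
     r=[1e-3*x]
     for q,p,T in D:
       pp,TT=fk(q,mk(x)); r+= [pp-p,.3*(TT-np.array(T)).ravel()]
     return np.concatenate(r)
   r=least_squares(f,np.r_[0,-.1,.3,.4,.4,0,.2,0,0]); 
   if best is None or r.cost<best[0]: best=(r.cost,mk(r.x))
print(best)
np.save('P.npy',best[1])
for q,p,T in D:
  pp,TT=fk(q,best[1]);print(pp-p);print(TT-np.array(T))
E
python3 fit.py
```

```text
(np.float64(8.109665670689166e-07), array([-9.45689605e-04, -1.39379800e-03,  1.60597237e-01,  5.62717090e-01,
        4.23192344e-01,  1.42883010e-04,  2.35392397e-01,  2.70003751e+02,
       -1.00000000e+00, -1.00000000e+00, -1.58426379e-01,  0.00000000e+00]))
[-4.42521866e-05 -5.29596610e-05  1.32897960e-05]
[[ 7.38725538e-05 -1.15688726e-04  1.00000000e-03]
 [-1.15688726e-04 -7.38725538e-05 -1.90000000e-03]
 [-1.00000000e-04 -2.20000000e-03 -2.22044605e-16]]
[ 6.51309376e-05  1.00903372e-04 -5.62680215e-05]
[[-1.04369120e-04 -2.28572353e-04  3.32907846e-04]
 [-2.64621448e-04 -8.62766877e-05 -4.13524626e-04]
 [-1.35691938e-04  4.79853130e-04  1.90703871e-04]]
[-1.40211315e-05 -4.92890720e-05  4.28182160e-05]
[[-5.11089540e-04  3.89798194e-04  4.97529321e-04]
 [ 3.32288904e-05  2.71765013e-04 -1.94523960e-04]
 [ 1.80838371e-04  7.17763669e-05  1.24724840e-04]]
```

```bash
cat > sim.py <<'E'
from fk import *
P=np.load('P.npy'); V=np.array([159.86,159.86,180,180,180,180])*.7/8
def err(q,p,T,w):
    pp,TT=fk(q,P); return np.r_[p-pp, w*R.from_matrix(T@TT.T).as_rotvec()]
def row(q,r,w,mode,lam=1e-3,cmd=None):
    p,T=fk(q,P) if cmd is None else cmd
    tp=p+T@r[:3]; tT=T@Rz(np.degrees(r[3]))
    if mode=='lsq':
        lo=np.maximum(LO,q-V*1.0); hi=np.minimum(HI,q+V*1.0)
        lo2,hi2=(LO,HI)
        s=least_squares(lambda x:np.r_[err(x,tp,tT,w),lam*np.radians(x-q)],np.clip(q,lo2+1e-6,hi2-1e-6),bounds=(lo2,hi2)).x
    else:
        s=q.copy()
        for _ in range(mode):
            e=err(s,tp,tT,w); J=np.array([(err(s+.01*d,tp,tT,w)-e)/np.radians(-.01) for d in np.eye(6)]).T
            s=np.clip(s+np.degrees(J.T@np.linalg.solve(J@J.T+lam**2*np.eye(6),e)),LO,HI)
    d=s-q; k=max(1,np.max(np.abs(d)/V)); return q+d/k
def run(q,rows,w,mode,lam=1e-3):
    q=np.array(q,float)
    for r in rows: q=row(q,np.array(r,float),w,mode,lam)
    return q
E
cat > t.py <<'E'
from sim import *
U=[0,0,-.0625,0];Z=[0,0,0,0];Dn=[0,0,.05,0]
q0=[-49.698,22.042,.453,0,-68.411,-14.817]; np.set_printoptions(precision=3,suppress=True)
print('meas z', [.022,-.069,-.997],[.049,-.156,-.987],' | q [-40.09 3.21 35.58 5.70 -115.39 -21.5] | [-19.67 26.85 80.38 37.93 -161.04 -6.73]')
for mode,lam,w in [('lsq',1e-3,1),('lsq',1e-3,.3),('lsq',1e-3,.1),('lsq',.05,.3),(1,.05,1),(1,.05,.3),(10,.05,.3),(10,.05,1),(20,.1,.3),(20,.01,.3)]:
    try:
        q=run(q0,[U]*10,w,mode,lam);a=fk(q,P)
        q2=run(q,[U]*4,w,mode,lam);b=fk(q2,P)
        q3=run(q2,[Dn]*3,w,mode,lam); q4=run([-40.09,3.21,35.58,5.7,-115.39,-21.5],[U]*8,w,mode,lam)
        print(mode,lam,w,a[0],a[1][:,2],'|',b[0],b[1][:,2],'|',q3,'|',q4)
    except Exception as e: print(mode,e)
E
timeout 300 python3 t.py
```

```text
meas z [0.022, -0.069, -0.997] [0.049, -0.156, -0.987]  | q [-40.09 3.21 35.58 5.70 -115.39 -21.5] | [-19.67 26.85 80.38 37.93 -161.04 -6.73]
lsq 0.001 1 [ 0.232 -0.484  0.767] [ 0.006 -0.022 -1.   ] | [ 0.187 -0.387  0.829] [ 0.013 -0.048 -0.999] | [ -42.023    4.27    36.111    1.873 -119.421  -21.51 ] | [ -18.008    9.998   80.66    21.67  -153.533  -26.234]
lsq 0.001 0.3 [ 0.238 -0.492  0.795] [ 0.064 -0.205 -0.977] | [ 0.19  -0.369  0.905] [ 0.137 -0.442 -0.886] | [ -36.609    2.229   38.473   16.731 -102.823  -20.634] | [   1.114    6.387   74.768   50.263 -138.522  -21.052]
lsq 0.001 0.1 [ 0.249 -0.508  0.863] [ 0.174 -0.523 -0.834] | [ 0.192 -0.341  1.024] [ 0.271 -0.805 -0.529] | [-32.341   3.747  47.203  32.733 -83.313 -20.231] | [  23.797    4.516   69.691   84.525 -116.837  -17.588]
lsq 0.05 0.3 [ 0.232 -0.475  0.812] [ 0.075 -0.235 -0.969] | [ 0.181 -0.351  0.916] [ 0.157 -0.46  -0.874] | [ -36.842    3.33    42.537   15.213 -106.776  -20.083] | [   2.072    5.8     76.106   50.56  -138.929  -21.172]
1 0.05 1 [ 0.273 -0.542  0.626] [-0.482  0.531 -0.697] | [ 0.4   -0.658
[... 553 characters left out ...]
   72.737   42.913 -148.52    -4.835]
10 0.05 1 [ 0.309 -0.615  0.505] [-0.608  0.637 -0.473] | [ 0.353 -0.628  0.457] [-0.705  0.66  -0.26 ] | [ -48.161   47.734   36.647   15.037 -153.163   -0.597] | [ -34.961   41.999   80.66    44.238 -170.956   15.495]
20 0.1 0.3 [ 0.269 -0.527  0.701] [-0.226  0.094 -0.97 ] | [ 0.29  -0.464  0.751] [-0.369 -0.04  -0.929] | [ -38.662   17.661   35.354   18.949 -122.14   -12.521] | [  -9.006   12.158   76.334   45.06  -141.941  -14.569]
20 0.01 0.3 [ 0.36  -0.625  0.384] [-0.333  0.738 -0.587] | [ 0.438 -0.621  0.152] [-0.143  0.99  -0.014] | [ -52.216   62.212   42.262  -58.914 -144.259  -63.494] | [ -47.802   42.838   75.826  -37.254 -164.383  -54.77 ]
```

```bash
cat > t.py <<'E'
from sim import *
U=[0,0,-.0625,0];Z=[0,0,0,0];Dn=[0,0,.05,0]
q0=[-49.698,22.042,.453,0,-68.411,-14.817]; np.set_printoptions(precision=3,suppress=True)
print('meas [ 0.2327 -0.4835 0.7755][.022,-.069,-.997] [0.1866, -0.3769, 0.8495][.049,-.156,-.987]  | q [-40.09 3.21 35.58 5.70 -115.39 -21.5] | [-19.67 26.85 80.38 37.93 -161.04 -6.73]')
for mode,lam,w in [('lsq',1e-3,.4),('lsq',1e-3,.5),('lsq',1e-3,.55),('lsq',.01,.5),('lsq',.05,.5),(100,.05,.5),(100,.1,.5),(100,.2,.5)]:
        q=run(q0,[U]*10,w,mode,lam);a=fk(q,P)
        q2=run(q,[U]*4,w,mode,lam);b=fk(q2,P)
        q3=run(q2,[Dn]*3,w,mode,lam); q4=run([-40.09,3.21,35.58,5.7,-115.39,-21.5],[U]*8,w,mode,lam)
        print(mode,lam,w,a[0],a[1][:,2],'|',b[0],b[1][:,2],'|',q3,'|',q4)
E
timeout 300 python3 t.py
```

```text
meas [ 0.2327 -0.4835 0.7755][.022,-.069,-.997] [0.1866, -0.3769, 0.8495][.049,-.156,-.987]  | q [-40.09 3.21 35.58 5.70 -115.39 -21.5] | [-19.67 26.85 80.38 37.93 -161.04 -6.73]
lsq 0.001 0.4 [ 0.235 -0.488  0.783] [ 0.039 -0.126 -0.991] | [ 0.189 -0.376  0.87 ] [ 0.083 -0.282 -0.956] | [ -38.698    2.84    37.214   10.677 -109.872  -20.799] | [  -7.642    8.222   77.939   38.463 -145.169  -21.942]
lsq 0.001 0.5 [ 0.234 -0.487  0.776] [ 0.025 -0.084 -0.996] | [ 0.188 -0.381  0.853] [ 0.054 -0.188 -0.981] | [ -39.999    3.348   36.684    7.156 -113.795  -21.002] | [ -12.188    9.355   79.834   32.    -148.921  -22.853]
lsq 0.001 0.55 [ 0.233 -0.486  0.774] [ 0.021 -0.07  -0.997] | [ 0.188 -0.382  0.847] [ 0.044 -0.157 -0.987] | [ -40.44     3.537   36.536    5.987 -115.068  -21.091] | [ -13.608    9.732   80.468   29.882 -150.153  -23.252]
lsq 0.01 0.5 [ 0.233 -0.486  0.776] [ 0.026 -0.085 -0.996] | [ 0.188 -0.38   0.853] [ 0.054 -0.189 -0.981] | [ -40.004    3.358   36.738    7.15  -113.836  -20.992] | [ -12.212    9.346   79.848   31.985 -148.92   -22.839]
lsq 0.05 0.5 [ 0.229 -0.4
[... 164 characters left out ...]
0.02    32.373 -149.198  -23.045]
100 0.05 0.5 [ 0.307 -0.605  0.533] [-0.633  0.621 -0.463] | [ 0.355 -0.596  0.52 ] [-0.724  0.603 -0.336] | [ -55.98    78.632   80.304   92.506 -161.508   81.274] | [ -29.618   33.584   79.583   37.717 -164.319    3.523]
100 0.1 0.5 [ 0.269 -0.53   0.665] [-0.325  0.3   -0.897] | [ 0.314 -0.527  0.635] [-0.64   0.494 -0.589] | [ -43.895   30.026   34.604   12.17  -147.934   -8.86 ] | [ -22.574   20.862   80.66    30.46  -157.495  -12.199]
100 0.2 0.5 [ 0.244 -0.499  0.745] [-0.066  0.016 -0.998] | [ 0.228 -0.423  0.791] [-0.157  0.015 -0.987] | [ -41.105    9.995   35.59     6.688 -122.813  -19.213] | [ -16.003   12.434   80.46    30.303 -151.247  -20.175]
```

Call:
{"api": "jog_arm", "payload": {"rows": [[[0,0,0.0625,0],[0,0,0.0625,0],[0,0,0.0625,0],[0,0,0.0625,0],[0,0,0,0],[0,0,0,0]]]}}

```text
time_s: 4.6
tcp_pos: [0.2068, -0.3392, 0.8331]
ee_rot: [[-0.821, -0.456, -0.344], [-0.468, 0.882, -0.053], [0.327, 0.118, -0.938]]
wrist_force: [-0.2, 0.4, 0.0]
gripper_width: 0.997
gripper_force: 0.0
```

```bash
python3 -c "
from h import *
from sim import *
s=sense();print(s['joints'],s['tcp_pos'],s['time_s']);print(s['ee_rot'])
print(run([ -19.6702,26.8514,80.3815,37.9265,-161.0405,-6.7277],[[0,0,.0625,0]]*4,.5,'lsq'))"
```

```text
[ -29.3948   18.3538   65.721    26.3069 -151.0573  -10.4812] [ 0.2068 -0.3392  0.8331] 4.6
[[-0.8208 -0.4564 -0.3436]
 [-0.4684  0.882  -0.0526]
 [ 0.327   0.1178 -0.9376]]
[ -23.6923    5.9537   33.41     19.7301 -136.6051  -24.327 ]
```

```bash
cat > plan.py <<'E'
from sim import *
from h import sense
np.set_printoptions(precision=4,suppress=True)
def vec(R_,d,n): return np.round(np.array(R_).T@np.array(d)/n,4)
def simrows(q,rows,w=.55,show=True):
    q=np.array(q,float)
    for i,r in enumerate(rows):
        q=row(q,np.array(r,float),w,'lsq')
    p,T=fk(q,P)
    if show: print('sim q',q,'p',p,'t',T[:,2],'x',T[:,0])
    return q
def wrist(q):
    p,T=fk(q,P); return p-P[6]*T[:,2]
E
python3 - <<'E'
from plan import *
s=sense(); q=np.array(s['joints']); T=fk(q,P)[1]; p=fk(q,P)[0]
v1=vec(T,np.array([.65,.1,.40])-p,14); print('v1',v1)
q=simrows(q,[[*v1,0]]*14); p,T=fk(q,P)
n=np.array([np.cos(.15),np.sin(.15),.1])
for k in range(6):
    T=fk(q,P)[1]; v=vec(T,n*.06,1); print('push',v); q=simrows(q,[[*v,0]]*3)
E
```

```text
v1 [-0.0508  0.0096  0.0165]
sim q [  21.2083   32.2188   31.6974   -4.5746 -109.3177  -83.4614] p [0.65   0.1003 0.3996] t [-0.3436 -0.0526 -0.9376] x [-0.8208 -0.4683  0.3271]
push [-0.0509 -0.0185 -0.0265]
sim q [  19.3151   55.5716   78.0401   -4.6968 -131.713   -83.3282] p [0.7853 0.1217 0.4069] t [-0.3322 -0.0517 -0.9418] x [-0.8245 -0.469   0.3165]
push [-0.0512 -0.0186 -0.0258]
sim q [  19.1125   59.6599   80.66     -2.5283 -125.379   -81.709 ] p [0.8278 0.1268 0.3623] t [-0.2467 -0.0474 -0.9679] x [-0.848  -0.473   0.2393]
push [-0.0531 -0.0195 -0.0209]
sim q [  18.995    62.1658   80.66     -0.6101 -117.3659  -80.5353] p [0.8665 0.1316 0.3235] t [-0.1489 -0.0413 -0.988 ] x [-0.8659 -0.477   0.1504]
push [-0.0547 -0.0202 -0.0151]
sim q [  18.9178   64.3718   80.66      1.0861 -109.2152  -79.795 ] p [0.9043 0.1365 0.2907] t [-0.0425 -0.0335 -0.9985] x [-0.8753 -0.4807  0.0534]
push [-0.0559 -0.0208 -0.0088]
sim q [  18.8505   66.3811   80.66      2.6673 -100.9298  -79.3794] p [0.9414 0.1413 0.263 ] t [ 0.0698 -0.0245 -0.9973] x [-0.8739 -0.4837 -0.0493]
push [-0.0565 -0.021  -0.0021]
sim q [ 18.8044  68.2651  80.66     4.2067 -92.5559 -79.2647] p [0.9777 0.1463 0.24  ] t [ 0.1848 -0.0145 -0.9827] x [-0.8603 -0.4857 -0.1547]
```

Call:
{"api": "jog_arm", "payload": {"rows": [[[-0.0508,0.0096,0.0165,0],[-0.0508,0.0096,0.0165,0],[-0.0508,0.0096,0.0165,0],[-0.0508,0.0096,0.0165,0],[-0.0508,0.0096,0.0165,0],[-0.0508,0.0096,0.0165,0],[-0.0508,0.0096,0.0165,0],[-0.0508,0.0096,0.0165,0],[-0.0508,0.0096,0.0165,0],[-0.0508,0.0096,0.0165,0],[-0.0508,0.0096,0.0165,0],[-0.0508,0.0096,0.0165,0],[-0.0508,0.0096,0.0165,0],[-0.0508,0.0096,0.0165,0],[0,0,0,0]]]}}

```text
time_s: 6.48
tcp_pos: [0.6514, 0.1059, 0.3921]
ee_rot: [[-0.815, -0.46, -0.353], [-0.475, 0.879, -0.049], [0.333, 0.128, -0.934]]
wrist_force: [1.2, 0.0, 0.3]
gripper_width: 0.995
gripper_force: 0.0
```

Call:
{"api": "jog_arm", "payload": {"rows": [[[-0.051,-0.0185,-0.026,0],[-0.051,-0.0185,-0.026,0],[-0.051,-0.0185,-0.026,0],[-0.051,-0.0185,-0.026,0],[-0.051,-0.0185,-0.026,0],[-0.051,-0.0185,-0.026,0],[-0.053,-0.0195,-0.021,0],[0,0,0,0],[0,0,0,0]]]}}

```text
time_s: 7.6
tcp_pos: [0.8397, 0.1307, 0.3463]
ee_rot: [[-0.852, -0.472, -0.228], [-0.476, 0.878, -0.038], [0.219, 0.076, -0.973]]
wrist_force: [-0.0, 0.1, -0.1]
gripper_width: 0.999
gripper_force: 0.0
```

```bash
python3 -c "
from plan import *
s=sense();print(np.array(s['joints']),s['tcp_pos'],s['time_s'],np.array(s['ee_rot'])[:,2])
print(vec(s['ee_rot'],np.array([np.cos(.15),np.sin(.15),.1])*.06,1))"
```

```text
[  19.0514   60.5414   80.6579   -2.6132 -123.2927  -81.5076] [0.8397 0.1307 0.3463] 7.6 [-0.2282 -0.0385 -0.9729]
[-0.0535 -0.0197 -0.0197]
```

Call:
{"api": "jog_arm", "payload": {"rows": [[[-0.0535,-0.02,-0.0195,0],[-0.0535,-0.02,-0.0195,0],[-0.054,-0.02,-0.018,0],[-0.054,-0.02,-0.016,0],[-0.055,-0.02,-0.015,0],[-0.055,-0.02,-0.014,0],[0,0,0,0],[0,0,0,0]]]}}

```text
time_s: 8.6
tcp_pos: [0.9126, 0.1404, 0.2849]
ee_rot: [[-0.876, -0.482, -0.021], [-0.482, 0.876, -0.019], [0.027, -0.007, -1.0]]
wrist_force: [0.5, 0.2, 0.6]
gripper_width: 0.999
gripper_force: 0.0
```

```bash
python3 -c "
from plan import *
s=sense();print(np.array(s['joints']),s['tcp_pos'],s['time_s'],np.array(s['ee_rot']))
print(vec(s['ee_rot'],np.array([np.cos(.15),np.sin(.15),.1])*.06,1))"
```

```text
[  18.8839   64.5895   80.6587    0.6901 -107.5419  -79.8539] [0.9126 0.1404 0.2849] 8.6 [[-0.8758 -0.4823 -0.0206]
 [-0.482   0.876  -0.0192]
 [ 0.0273 -0.0069 -0.9996]]
[-0.0561 -0.0208 -0.0074]
```

```bash
cat >> plan.py <<'E'
OV=0.0697
def go(tip,az=None,n=10,s=None):
    s=s or sense(); T=np.array(s['ee_rot']); t=np.array(s['tcp_pos'])+OV*T[:,2]
    d=np.array(tip)-t; print('t',s['time_s'],'tip',t,'d',d,'rows',n,'vec',vec(T,d,n))
    if az is not None:
        a=np.degrees(np.arctan2(T[1,1],T[0,1])); k=(a-az+90)%180-90
        print('turn total',np.round(np.radians(k),3),'n',int(np.ceil(abs(np.radians(k))/.18)), 'j6',s['joints'][5])
E
python3 -c "
from plan import *
go([.566,-.288,.16],79,16)"
```

```text
t 8.6 tip [0.9112 0.1391 0.2153] d [-0.3452 -0.4271 -0.0553] rows 16 vec [ 0.0317 -0.013   0.0044]
turn total 0.695 n 4 j6 -79.85394799756207
```

Call:
{"api": "jog_arm", "payload": {"rows": [[[0.0317,-0.013,0.0044,0],[0.0317,-0.013,0.0044,0],[0.0317,-0.013,0.0044,0],[0.0317,-0.013,0.0044,0],[0.0317,-0.013,0.0044,0],[0.0317,-0.013,0.0044,0],[0.0317,-0.013,0.0044,0],[0.0317,-0.013,0.0044,0],[0.0317,-0.013,0.0044,0],[0.0317,-0.013,0.0044,0],[0.0317,-0.013,0.0044,0],[0.0317,-0.013,0.0044,0],[0.0317,-0.013,0.0044,0],[0.0317,-0.013,0.0044,0],[0.0317,-0.013,0.0044,0],[0.0317,-0.013,0.0044,0],[0,0,0,0.174],[0,0,0,0.174],[0,0,0,0.174],[0,0,0,0.174]]]}}

```text
time_s: 11.1
tcp_pos: [0.5757, -0.2837, 0.2341]
ee_rot: [[-0.98, 0.197, -0.012], [0.197, 0.98, -0.021], [0.008, -0.023, -1.0]]
wrist_force: [0.1, 0.7, 0.2]
gripper_width: 1.003
gripper_force: 0.0
```

```bash
python3 -c "
from plan import *
go([.566,-.288,.055],79,4)"
```

```text
t 11.1 tip [ 0.5749 -0.2852  0.1644] d [-0.0089 -0.0028 -0.1094] rows 4 vec [ 0.0018 -0.0005  0.0274]
turn total -0.007 n 1 j6 -90.77428112338815
```

Call:
{"api": "jog_arm", "payload": {"rows": [[[0.0018,-0.0005,0.0272,0],[0.0018,-0.0005,0.0272,0],[0.0018,-0.0005,0.0272,0],[0.0018,-0.0005,0.0272,0],[0,0,0,0],[0,0,0,0]]]}}

```text
time_s: 11.85
tcp_pos: [0.5649, -0.2861, 0.1237]
ee_rot: [[-0.981, 0.191, -0.017], [0.191, 0.981, -0.02], [0.012, -0.023, -1.0]]
wrist_force: [0.1, 0.6, 1.0]
gripper_width: 1.003
gripper_force: 0.0
```

Call:
{"api": "jog_arm", "payload": {"claw": 0, "rows": [[[0,0,0,0],[0,0,0,0],[0,0,0,0],[0,0,0,0],[0,0,0,0],[0,0,0,0],[0,0,0,0],[0,0,0,0]]]}}

```text
time_s: 12.85
tcp_pos: [0.5626, -0.2855, 0.121]
ee_rot: [[-0.981, 0.191, -0.021], [0.192, 0.981, -0.019], [0.017, -0.023, -1.0]]
wrist_force: [0.9, 1.4, -0.0]
gripper_width: 0.172
gripper_force: 0.5
```

```bash
python3 -c "
from plan import *
go([0,0,0],79,4); im=__import__('h').shot('top','t1.png')"
```

```text
t 12.85 tip [ 0.5611 -0.2868  0.0513] d [-0.5611  0.2868 -0.0513] rows 4 vec [0.1512 0.0438 0.0145]
turn total -0.001 n 1 j6 -90.49468504318457
```

Call:
{"api": "jog_arm", "payload": {"rows": [[[0,0,-0.002,0],[0,-0.015,0,0],[0,-0.015,0,0],[0,-0.015,0,0],[0,-0.015,0,0],[0,-0.015,0,0],[0,-0.015,0,0],[0,-0.013,0,0],[0,0,0,0],[0,0,0,0]]]}}

```text
time_s: 14.15
tcp_pos: [0.5436, -0.3854, 0.1212]
ee_rot: [[-0.981, 0.192, -0.021], [0.193, 0.981, -0.016], [0.018, -0.019, -1.0]]
wrist_force: [8.6, 0.5, -18.8]
gripper_width: 0.158
gripper_force: 29.9
```

Call:
{"api": "jog_arm", "payload": {"claw": 1, "rows": [[[0,0,0,0],[0,0,0,0],[0,0,0,0],[0,0,0,0],[0,0,-0.04,0],[0,0,-0.04,0],[0.04,0,0,0],[0.04,0,0,0],[0.04,0,0,0],[0.04,0,0,0],[0.04,0,0,0]]]}}

```text
time_s: 15.52
tcp_pos: [0.347, -0.3465, 0.2094]
ee_rot: [[-0.981, 0.191, -0.021], [0.192, 0.981, -0.02], [0.017, -0.023, -1.0]]
wrist_force: [-0.8, 0.0, 0.4]
gripper_width: 0.998
gripper_force: 0.0
```

```bash
python3 -c "
from plan import *; import cv2
import h
im=h.shot('top','t2.png'); cv2.imwrite('pics/t2c.png',cv2.resize(im[125:290,180:430,::-1],None,fx=3,fy=3,interpolation=cv2.INTER_CUBIC))
go([.5,-.2,.1],79,4)"
```

```text
t 15.575 tip [ 0.3403 -0.3457  0.1393] d [ 0.1597  0.1457 -0.0393] rows 4 vec [-0.0323  0.0437  0.0082]
turn total -0.003 n 1 j6 -77.0795164469671
```

View pics/t2c.png

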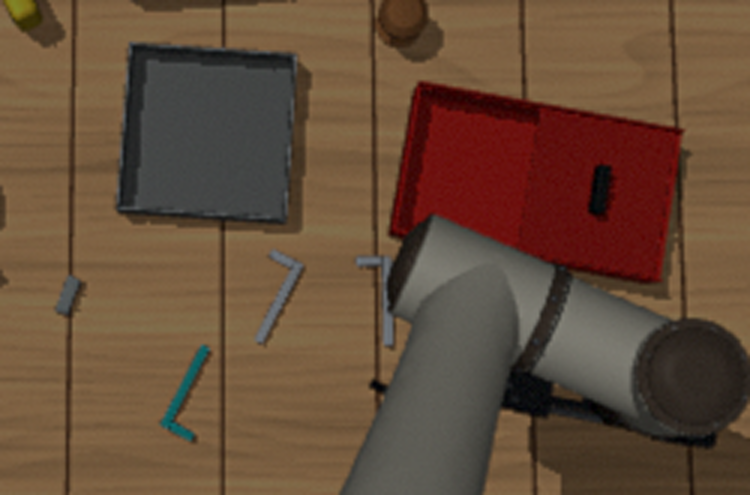

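The door is now almost fully open: the rib is at crop (600,190) and the bay floor is clear. Next is key B.

```bash
python3 -c "
from plan import *
go([.447,-.1738,.10],92.4,6)"
```

```text
t 15.575 tip [ 0.3403 -0.3457  0.1393] d [ 0.1067  0.1719 -0.0393] rows 6 vec [-0.012   0.0317  0.0056]
turn total -0.237 n 2 j6 -77.0795164469671
```

Call:
{"api": "jog_arm", "payload": {"claw": 0.5, "rows": [[[-0.012,0.0317,0.0056,0],[-0.012,0.0317,0.0056,0],[-0.012,0.0317,0.0056,0],[-0.012,0.0317,0.0056,0],[-0.012,0.0317,0.0056,0],[-0.012,0.0317,0.0056,0],[0,0,0,-0.12],[0,0,0,-0.12],[0,0,0,0],[0,0,0,0]]]}}

```text
time_s: 16.82
tcp_pos: [0.4547, -0.1746, 0.1699]
ee_rot: [[-0.999, -0.046, -0.021], [-0.045, 0.999, -0.019], [0.022, -0.018, -1.0]]
wrist_force: [-0.4, 0.2, -0.1]
gripper_width: 0.502
gripper_force: 0.0
```

```bash
python3 -c "
from plan import *
go([.447,-.1738,.005],92.4,4)"
```

```text
t 16.825 tip [ 0.4533 -0.176   0.1003] d [-0.0063  0.0022 -0.0953] rows 4 vec [0.001  0.001  0.0238]
turn total 0.004 n 1 j6 -87.204619842831
```

Call:
{"api": "jog_arm", "payload": {"rows": [[[0.001,0.001,0.0238,0],[0.001,0.001,0.0238,0],[0.001,0.001,0.0238,0],[0.001,0.001,0.0228,0],[0,0,0,0],[0,0,0,0]]]}}

```text
time_s: 17.58
tcp_pos: [0.4492, -0.1727, 0.0763]
ee_rot: [[-0.999, -0.047, -0.02], [-0.047, 0.999, -0.019], [0.021, -0.018, -1.0]]
wrist_force: [0.7, 0.1, -0.6]
gripper_width: 0.501
gripper_force: 0.0
```

Call:
{"api": "jog_arm", "payload": {"claw": 0, "rows": [[[0,0,0,0],[0,0,0,0],[0,0,0,0],[0,0,0,0],[0,0,0,0],[0,0,0,0],[0,0,-0.03,0],[0,0,-0.03,0],[0,0,-0.04,0],[0,0,0,0],[0,0,0,0]]]}}

```text
time_s: 18.95
tcp_pos: [0.4499, -0.1705, 0.1747]
ee_rot: [[-0.999, -0.047, -0.023], [-0.046, 0.999, -0.019], [0.024, -0.017, -1.0]]
wrist_force: [-0.0, -0.1, -1.5]
gripper_width: 0.108
gripper_force: 29.9
```

```bash
python3 -c "
from plan import *
c=np.array([.561,-.3335]); ex=np.array([.982,-.191]); ey=np.array([.191,.982])
g=c+.009*ex+.04*ey
go([*g,.13],79,8)"
```

```text
t 18.95 tip [ 0.4483 -0.1718  0.1051] d [ 0.1292 -0.1242  0.0249] rows 8 vec [-0.0153 -0.0163 -0.0032]
turn total 0.239 n 2 j6 -87.55283647189212
```

Key gripped (width 9.4 mm). Next: over the bay, lower, release.

Call:
{"api": "jog_arm", "payload": {"rows": [[[-0.0153,-0.0163,-0.0032,0],[-0.0153,-0.0163,-0.0032,0],[-0.0153,-0.0163,-0.0032,0],[-0.0153,-0.0163,-0.0032,0],[-0.0153,-0.0163,-0.0032,0],[-0.0153,-0.0163,-0.0032,0],[-0.0153,-0.0163,-0.0032,0],[-0.0153,-0.0163,-0.0032,0],[0,0,0,0.12],[0,0,0,0.12],[0,0,0,0],[0,0,0,0]]]}}

```text
time_s: 20.45
tcp_pos: [0.5793, -0.2945, 0.1994]
ee_rot: [[-0.982, 0.19, -0.024], [0.19, 0.982, -0.018], [0.02, -0.023, -1.0]]
wrist_force: [0.8, -0.6, -0.6]
gripper_width: 0.106
gripper_force: 29.9
```

```bash
python3 -c "
from plan import *
c=np.array([.561,-.3335]); ex=np.array([.982,-.191]); ey=np.array([.191,.982])
g=c+.009*ex+.04*ey
go([*g,.022],79,5)"
```

```text
t 20.45 tip [ 0.5776 -0.2957  0.1297] d [-0.0001 -0.0002 -0.1077] rows 5 vec [-0.0004  0.0004  0.0215]
turn total 0.001 n 1 j6 -89.52818464437131
```

Call:
{"api": "jog_arm", "payload": {"rows": [[[0,0,0.0215,0],[0,0,0.0215,0],[0,0,0.0215,0],[0,0,0.0215,0],[0,0,0.0215,0],[0,0,0,0]]]}}

```text
time_s: 21.2
tcp_pos: [0.576, -0.2963, 0.0911]
ee_rot: [[-0.981, 0.191, -0.026], [0.191, 0.981, -0.018], [0.022, -0.022, -0.999]]
wrist_force: [0.1, -0.2, -0.6]
gripper_width: 0.107
gripper_force: 29.9
```

Call:
{"api": "jog_arm", "payload": {"claw": 0.35, "rows": [[[0,0,0,0],[0,0,0,0],[0,0,0,0],[0,0,-0.04,0],[0,0,-0.04,0],[0,0,-0.04,0]]]}}

```text
time_s: 21.95
tcp_pos: [0.5799, -0.2943, 0.2152]
ee_rot: [[-0.981, 0.191, -0.02], [0.191, 0.981, -0.02], [0.016, -0.023, -1.0]]
wrist_force: [0.4, 0.2, -0.8]
gripper_width: 0.35
gripper_force: 0.0
```

```bash
python3 -c "
from plan import *
go([.444,-.063,.09],63.4,8)"
```

```text
t 21.95 tip [ 0.5785 -0.2957  0.1456] d [-0.1345  0.2327 -0.0556] rows 8 vec [0.022  0.0255 0.0067]
turn total 0.272 n 2 j6 -89.59526140041767
```

Call:
{"api": "jog_arm", "payload": {"claw": 0.5, "rows": [[[0.022,0.0255,0.0067,0],[0.022,0.0255,0.0067,0],[0.022,0.0255,0.0067,0],[0.022,0.0255,0.0067,0],[0.022,0.0255,0.0067,0],[0.022,0.0255,0.0067,0],[0.022,0.0255,0.0067,0],[0.022,0.0255,0.0067,0],[0,0,0,0.136],[0,0,0,0.136],[0,0,0,0],[0,0,0,0]]]}}

```text
time_s: 23.45
tcp_pos: [0.4452, -0.0615, 0.1584]
ee_rot: [[-0.895, 0.446, -0.021], [0.447, 0.895, -0.019], [0.01, -0.026, -1.0]]
wrist_force: [0.3, 0.4, -0.6]
gripper_width: 0.498
gripper_force: 0.0
```

Run:
```python
from plan import *
import h,cv2
im=h.shot('top','t3.png').astype(int)
old=cv2.imread('pics/t0.png')[:,:,::-1].astype(int)
d=np.abs(im-old).sum(2)
# unmoved checks on strip around keyA / anchor
print('keyA diff',(d[205:245,262:285]>60).sum(),'anchor diff',(d[212:235,192:213]>60).sum())
go([.444,-.063,.005],63.4,4)
```

```text
keyA diff 721 anchor diff 213
t 23.5 tip [ 0.4437 -0.0629  0.0886] d [ 0.0003 -0.0001 -0.0836] rows 4 vec [-0.0003  0.0006  0.0209]
turn total 0.001 n 1 j6 -130.7852112836535
```

Call:
{"api": "jog_arm", "payload": {"rows": [[[0,0,0.0209,0],[0,0,0.0209,0],[0,0,0.0209,0],[0,0,0.0195,0],[0,0,0,0],[0,0,0,0]]]}}

```text
time_s: 24.25
tcp_pos: [0.4438, -0.063, 0.0764]
ee_rot: [[-0.894, 0.447, -0.02], [0.448, 0.894, -0.019], [0.01, -0.026, -1.0]]
wrist_force: [0.1, -0.2, -0.3]
gripper_width: 0.502
gripper_force: 0.0
```

Call:
{"api": "jog_arm", "payload": {"claw": 0, "rows": [[[0,0,0,0],[0,0,0,0],[0,0,0,0],[0,0,0,0],[0,0,0,0],[0,0,0,0],[0,0,-0.03,0],[0,0,-0.03,0],[0,0,-0.04,0],[0,0,0,0],[0,0,0,0]]]}}

```text
time_s: 25.62
tcp_pos: [0.4446, -0.0612, 0.1751]
ee_rot: [[-0.894, 0.448, -0.023], [0.449, 0.893, -0.019], [0.012, -0.027, -1.0]]
wrist_force: [0.1, 0.3, -0.9]
gripper_width: 0.107
gripper_force: 30.0
```

```bash
python3 -c "
from plan import *
c=np.array([.561,-.3335]); ex=np.array([.982,-.191]); ey=np.array([.191,.982])
g=c+.009*ex+.092*ey
go([*g,.13],79,8)"
```

```text
t 25.625 tip [ 0.4429 -0.0626  0.1054] d [ 0.1445 -0.1823  0.0246] rows 8 vec [-0.0263 -0.0124 -0.0031]
turn total -0.273 n 2 j6 -130.82783119747307
```

Call:
{"api": "jog_arm", "payload": {"rows": [[[-0.0263,-0.0124,-0.0031,0],[-0.0263,-0.0124,-0.0031,0],[-0.0263,-0.0124,-0.0031,0],[-0.0263,-0.0124,-0.0031,0],[-0.0263,-0.0124,-0.0031,0],[-0.0263,-0.0124,-0.0031,0],[-0.0263,-0.0124,-0.0031,0],[-0.0263,-0.0124,-0.0031,0],[0,0,0,-0.136],[0,0,0,-0.136],[0,0,0,0],[0,0,0,0]]]}}

```text
time_s: 27.12
tcp_pos: [0.5892, -0.2435, 0.1997]
ee_rot: [[-0.981, 0.193, -0.024], [0.194, 0.981, -0.019], [0.02, -0.023, -1.0]]
wrist_force: [-0.5, 0.7, -0.8]
gripper_width: 0.107
gripper_force: 30.0
```

```bash
python3 -c "
from plan import *
c=np.array([.561,-.3335]); ex=np.array([.982,-.191]); ey=np.array([.191,.982])
g=c+.009*ex+.092*ey
go([*g,.026],79,5)"
```

```text
t 27.125 tip [ 0.5875 -0.2448  0.13  ] d [-0.0001 -0.0001 -0.104 ] rows 5 vec [-0.0004  0.0005  0.0208]
turn total -0.002 n 1 j6 -94.45512958011038
```

Call:
{"api": "jog_arm", "payload": {"rows": [[[0,0,0.0208,0],[0,0,0.0208,0],[0,0,0.0208,0],[0,0,0.0208,0],[0,0,0.0208,0],[0,0,0,0]]]}}

```text
time_s: 27.88
tcp_pos: [0.5861, -0.2453, 0.095]
ee_rot: [[-0.981, 0.192, -0.026], [0.193, 0.981, -0.018], [0.022, -0.023, -0.999]]
wrist_force: [0.7, 0.2, -0.9]
gripper_width: 0.104
gripper_force: 30.0
```

Call:
{"api": "jog_arm", "payload": {"claw": 0.35, "rows": [[[0,0,0,0],[0,0,0,0],[0,0,0,0],[0,0,-0.04,0],[0,0,-0.04,0],[0,0,-0.04,0]]]}}

```text
time_s: 28.62
tcp_pos: [0.5899, -0.2433, 0.2188]
ee_rot: [[-0.981, 0.191, -0.021], [0.192, 0.981, -0.019], [0.017, -0.023, -1.0]]
wrist_force: [1.6, -0.0, -0.0]
gripper_width: 0.348
gripper_force: 0.0
```

```bash
python3 -c "
from plan import *
go([.4425,.162,.12],72,12)"
```

```text
t 28.625 tip [ 0.5885 -0.2446  0.1492] d [-0.146   0.4066 -0.0292] rows 12 vec [0.0184 0.031  0.002 ]
turn total 0.122 n 1 j6 -94.32255690313194
```

Call:
{"api": "jog_arm", "payload": {"claw": 0.5, "rows": [[[0.0184,0.031,0.002,0],[0.0184,0.031,0.002,0],[0.0184,0.031,0.002,0],[0.0184,0.031,0.002,0],[0.0184,0.031,0.002,0],[0.0184,0.031,0.002,0],[0.0184,0.031,0.002,0],[0.0184,0.031,0.002,0],[0.0184,0.031,0.002,0],[0.0184,0.031,0.002,0],[0.0184,0.031,0.002,0],[0.0184,0.031,0.002,0],[0,0,0,0.122],[0,0,0,0],[0,0,0,0]]]}}

```text
time_s: 30.5
tcp_pos: [0.444, 0.1633, 0.1886]
ee_rot: [[-0.951, 0.308, -0.021], [0.309, 0.951, -0.019], [0.014, -0.024, -1.0]]
wrist_force: [-0.6, 0.3, 0.5]
gripper_width: 0.499
gripper_force: 0.0
```

Run:
```python
from plan import *
import h,cv2
im=h.shot('top','t4.png'); sd=h.shot('side','s4.png')
a=cv2.resize(im[135:255,180:430,::-1],(800,384),interpolation=cv2.INTER_CUBIC)
b=cv2.resize(sd[100:310,150:430,::-1],(280,210)); c=np.zeros((594,800,3),np.uint8); c[:384]=a; c[384:,:280]=b
c[384:,300:600]=cv2.resize(im[120:255,110:300,::-1],(300,210)); cv2.imwrite('pics/t4c.png',c)
go([.4425,.162,.006],72.4,4)
```

```text
t 30.6 tip [0.4425 0.1619 0.1188] d [-0.      0.0001 -0.1128] rows 4 vec [-0.0004  0.0007  0.0282]
turn total -0.007 n 1 j6 -148.00548179005082
```

View pics/t4c.png

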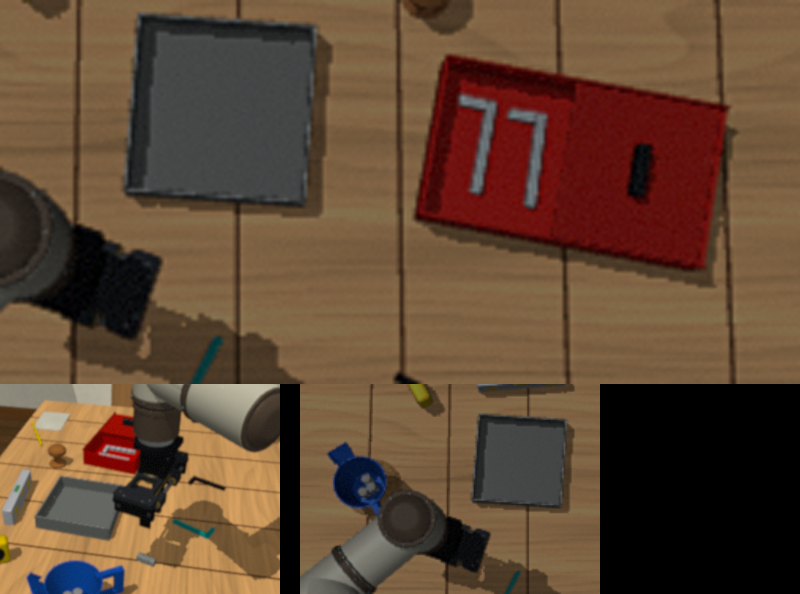

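Both keys lie flat in the bay (panel (480,150) and (530,155)). The anchor is unmoved in the side view, so I'll grasp it.

Call:
{"api": "jog_arm", "payload": {"rows": [[[0,0,0.0282,0],[0,0,0.0282,0],[0,0,0.0282,0],[0,0,0.0272,0],[0,0,0,0],[0,0,0,0]]]}}

```text
time_s: 31.35
tcp_pos: [0.4422, 0.1616, 0.0773]
ee_rot: [[-0.951, 0.309, -0.02], [0.309, 0.951, -0.018], [0.014, -0.024, -1.0]]
wrist_force: [0.2, 1.4, -0.4]
gripper_width: 0.499
gripper_force: 0.0
```

Call:
{"api": "jog_arm", "payload": {"claw": 0, "rows": [[[0,0,0,0],[0,0,0,0],[0,0,0,0],[0,0,0,0],[0,0,0,0],[0,0,0,0],[0,0,-0.03,0],[0,0,-0.03,0],[0,0,-0.04,0],[0,0,0,0],[0,0,0,0]]]}}

```text
time_s: 32.72
tcp_pos: [0.4431, 0.163, 0.176]
ee_rot: [[-0.951, 0.31, -0.023], [0.31, 0.95, -0.019], [0.015, -0.025, -1.0]]
wrist_force: [0.0, 0.3, -0.2]
gripper_width: 0.152
gripper_force: 30.0
```

```bash
python3 -c "
from plan import *
go([.57,-.02,.10],72,8)"
```

```text
t 32.725 tip [0.4415 0.1617 0.1063] d [ 0.1285 -0.1817 -0.0063] rows 8 vec [-0.0223 -0.0166  0.0009]
turn total -0.001 n 1 j6 -148.06783460570023
```

Call:
{"api": "jog_arm", "payload": {"rows": [[[-0.0223,-0.0166,0.0009,0],[-0.0223,-0.0166,0.0009,0],[-0.0223,-0.0166,0.0009,0],[-0.0223,-0.0166,0.0009,0],[-0.0223,-0.0166,0.0009,0],[-0.0223,-0.0166,0.0009,0],[-0.0223,-0.0166,0.0009,0],[-0.0223,-0.0166,0.0009,0],[0,0,0.035,0],[0,0,0.035,0],[0,0,0,0],[0,0,0,0]]]}}

```text
time_s: 34.22
tcp_pos: [0.5709, -0.0195, 0.1002]
ee_rot: [[-0.951, 0.309, -0.022], [0.309, 0.951, -0.02], [0.014, -0.025, -1.0]]
wrist_force: [0.5, -0.4, 0.9]
gripper_width: 0.151
gripper_force: 30.0
```

Call:
{"api": "jog_arm", "payload": {"claw": 0.4, "rows": [[[0,0,0,0],[0,0,0,0],[0,0,0,0],[0,0,-0.05,0],[0,0,-0.05,0],[0,0,-0.03,0]]]}}

```text
time_s: 34.98
tcp_pos: [0.574, -0.017, 0.2333]
ee_rot: [[-0.951, 0.309, -0.017], [0.309, 0.951, -0.018], [0.011, -0.023, -1.0]]
wrist_force: [1.0, -0.2, -0.6]
gripper_width: 0.399
gripper_force: 0.0
```

```bash
python3 -c "
from plan import *
go([.542,-.387,.16],79,11)"
```

```text
t 34.975 tip [ 0.5728 -0.0183  0.1636] d [-0.0308 -0.3687 -0.0036] rows 11 vec [-0.0077 -0.0327  0.001 ]
turn total -0.122 n 1 j6 -123.26715949917018
```

Call:
{"api": "jog_arm", "payload": {"claw": 0.7, "rows": [[[-0.0077,-0.0327,0.001,0],[-0.0077,-0.0327,0.001,0],[-0.0077,-0.0327,0.001,0],[-0.0077,-0.0327,0.001,0],[-0.0077,-0.0327,0.001,0],[-0.0077,-0.0327,0.001,0],[-0.0077,-0.0327,0.001,0],[-0.0077,-0.0327,0.001,0],[-0.0077,-0.0327,0.001,0],[-0.0077,-0.0327,0.001,0],[-0.0077,-0.0327,0.001,0],[0,0,0,-0.122],[0,0,0,0],[0,0,0,0]]]}}

```text
time_s: 36.72
tcp_pos: [0.5424, -0.3852, 0.2269]
ee_rot: [[-0.981, 0.192, -0.021], [0.193, 0.981, -0.019], [0.017, -0.023, -1.0]]
wrist_force: [0.2, 1.2, -0.4]
gripper_width: 0.7
gripper_force: 0.0
```

```bash
python3 -c "
from plan import *
go([.542,-.387,.056],79,4)"
```

```text
t 36.725 tip [ 0.5409 -0.3865  0.1572] d [ 0.0011 -0.0005 -0.1012] rows 4 vec [-0.0007  0.0005  0.0253]
turn total -0.002 n 1 j6 -80.9153648658404
```

Call:
{"api": "jog_arm", "payload": {"rows": [[[0,0,0.0253,0],[0,0,0.0253,0],[0,0,0.0253,0],[0,0,0.0253,0],[0,0,0,0],[0,0,0,0]]]}}

```text
time_s: 37.48
tcp_pos: [0.541, -0.3875, 0.1268]
ee_rot: [[-0.981, 0.191, -0.02], [0.191, 0.981, -0.02], [0.016, -0.024, -1.0]]
wrist_force: [0.4, 0.6, 0.5]
gripper_width: 0.699
gripper_force: 0.0
```

Call:
{"api": "jog_arm", "payload": {"claw": 0, "rows": [[[0,0,0,0],[0,0,0,0],[0,0,0,0],[0,0,0,0],[0,0,0,0],[0,0,0,0],[0,0.015,0,0],[0,0.015,0,0],[0,0.015,0,0],[0,0.015,0,0],[0,0.015,0,0],[0,0.015,0,0],[0,0.015,0,0],[0,0.01,0,0],[0,0,0,0],[0,0,0,0]]]}}

```text
time_s: 39.48
tcp_pos: [0.5618, -0.2737, 0.1253]
ee_rot: [[-0.982, 0.19, -0.022], [0.191, 0.981, -0.02], [0.018, -0.024, -1.0]]
wrist_force: [-5.3, 1.8, 13.9]
gripper_width: 0.161
gripper_force: 30.2
```

Call:
{"api": "jog_arm", "payload": {"rows": [[[0,0.003,0,0],[0,0,0,0],[0,0,0,0]]]}}

```text
time_s: 39.85
tcp_pos: [0.5623, -0.2711, 0.1253]
ee_rot: [[-0.981, 0.19, -0.022], [0.191, 0.981, -0.02], [0.018, -0.024, -1.0]]
wrist_force: [-6.4, 1.6, 13.7]
gripper_width: 0.158
gripper_force: 30.2
```

Call:
{"api": "jog_arm", "payload": {"rows": [[[0,0.004,0,0],[0,0,0,0],[0,0.004,0,0],[0,0,0,0],[0,0,0,0]]]}}

```text
time_s: 40.48
tcp_pos: [0.5637, -0.2633, 0.1253]
ee_rot: [[-0.981, 0.19, -0.022], [0.191, 0.981, -0.02], [0.018, -0.024, -1.0]]
wrist_force: [-5.8, 2.1, 14.5]
gripper_width: 0.155
gripper_force: 30.2
```

Call:
{"api": "jog_arm", "payload": {"rows": [[[0,0.004,0,0],[0,0,0,0],[0,0,0,0]]]}}

```text
time_s: 40.85
tcp_pos: [0.5645, -0.2594, 0.1253]
ee_rot: [[-0.981, 0.19, -0.022], [0.191, 0.981, -0.02], [0.018, -0.024, -1.0]]
wrist_force: [-5.8, 2.2, 15.4]
gripper_width: 0.156
gripper_force: 30.2
```

Call:
{"api": "jog_arm", "payload": {"rows": [[[0,0.003,0,0],[0,0,0,0],[0,0,0,0]]]}}

```text
time_s: 41.22
tcp_pos: [0.565, -0.2566, 0.1253]
ee_rot: [[-0.981, 0.19, -0.022], [0.191, 0.981, -0.02], [0.018, -0.024, -1.0]]
wrist_force: [-7.2, 1.6, 15.2]
gripper_width: 0.16
gripper_force: 30.2
```

Call:
{"api": "jog_arm", "payload": {"rows": [[[0,0.003,0,0],[0,0,0,0],[0,0,0,0]]]}}

```text
time_s: 41.6
tcp_pos: [0.5651, -0.2562, 0.1253]
ee_rot: [[-0.981, 0.19, -0.023], [0.191, 0.981, -0.023], [0.018, -0.027, -0.999]]
wrist_force: [-7.5, -9.7, 12.8]
gripper_width: 0.154
gripper_force: 30.2
```

Call:
{"api": "jog_arm", "payload": {"claw": 0.6, "rows": [[[0,0,0,0],[0,0,0,0],[0,0,0,0],[0,0,-0.05,0],[0,0,-0.05,0],[0,0,-0.05,0]]]}}

```text
time_s: 42.35
tcp_pos: [0.5696, -0.2504, 0.2734]
ee_rot: [[-0.981, 0.191, -0.022], [0.191, 0.981, -0.019], [0.018, -0.023, -1.0]]
wrist_force: [0.7, -0.6, -0.1]
gripper_width: 0.595
gripper_force: 0.0
```

Run:
```python
from plan import *
import h,cv2
im=h.shot('top','t5.png'); sd=h.shot('side','s5.png')
a=cv2.resize(im[145:225,115:185,::-1],(400,457),interpolation=cv2.INTER_CUBIC); b=cv2.resize(sd[270:360,165:285,::-1],(400,300),interpolation=cv2.INTER_CUBIC)
c=np.zeros((590,800,3),np.uint8); c[:457,:400]=a; c[:300,400:]=b; c[310:590,400:]=cv2.resize(im[130:235,280:430,::-1],(400,280)); cv2.imwrite('pics/t5c.png',c)
H=cv2.cvtColor(im,cv2.COLOR_RGB2HSV); m=((H[...,0]>100)&(H[...,0]<130)&(H[...,1]>130)); m[:, :110]=0; m[:,190:]=0
ys,xs=np.nonzero(m); print(xs.min(),xs.max(),ys.min(),ys.max(),m.sum())
```

```text
128 167 158 210 952
```

View pics/t5c.png

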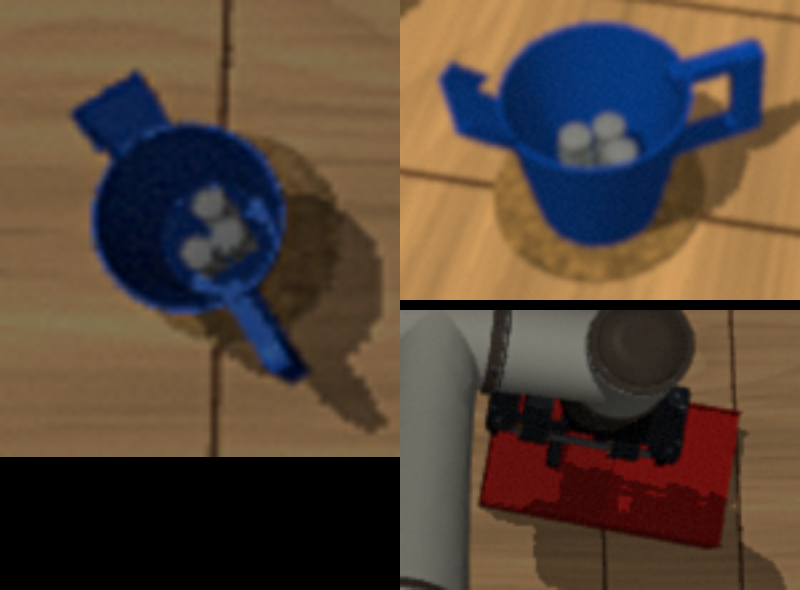

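Run:
```python
from h import *
c=onz('top',148.25,183.15,.085); s=onz('top',133.2,161.1,.106); hd=onz('top',115+288/5.714,145+366/5.714,.083)
print(c,s,hd)
for n,p in(('sp',s-c),('h',c-hd)): print(n,np.hypot(*p[:2]),np.degrees(np.arctan2(p[1],p[0])))
# mat from side: ellipse bounds approx centre: side panel (600,185)-> px
m=onz('side',165+200/3.333,270+190/3.333,.004); print('mat?',m)
# mat mask in side
im=cv2.imread('pics/s5.png')[:,:,::-1]; print(im[335,200],im[345,232],im[352,232],im[330,170], proj('side',[c[0],c[1],.004]))
print(np.hypot(*(onz('top',148.25+16.8,183.15,.085)-c)[:2]))
```

```text
[0.5587 0.3209 0.085 ] [0.6229 0.3639 0.106 ] [0.4796 0.2669 0.083 ]
sp 0.07734342585253573 33.77974047528589
h 0.09575602245910132 34.36016373497091
mat? [0.5596 0.3211 0.004 ]
[137 101  56] [139 103  52] [134 100  54] [200 150  91] [225.5097 327.0105]
0.051302115575079105
```

```bash
cat > ikc.py <<'E'
from plan import *
rng=np.random.default_rng(0)
def pts(q):
    A=Rz(q[0]); B=A@Ry(q[1]); e=np.array([0,0,P[2]])+B@[0,0,P[3]]; C=B@Ry(-q[2]); w=e+C@[P[4],0,0]; D=C@Rx(P[8]*q[3]); w2=w+D@[0,P[10],0]
    return e,w,w2
def ik(p,T,q0=None,n=12):
    best=None
    for i in range(n):
        x0=q0 if (q0 is not None and i==0) else rng.uniform(np.maximum(LO,-120),np.minimum(HI,120))
        r=least_squares(lambda x:err(x,p,T,.3),np.clip(x0,LO+.01,HI-.01),bounds=(LO,HI))
        if r.cost<1e-8 and pts(r.x)[1][2]>.08 and pts(r.x)[0][2]>.15:
            if best is None or (q0 is not None and np.abs(r.x-q0).sum()<np.abs(best-q0).sum()): best=r.x
            if q0 is None or i==0: return best
    return best
def frame(H,al,flip=1):
    h=np.radians(H); a=np.radians(al); t=np.array([np.sin(a)*np.cos(h),np.sin(a)*np.sin(h),-np.cos(a)])
    y=flip*np.array([np.sin(h),-np.cos(h),0]); return np.c_[np.cross(y,t),y,t]
E
cat > t.py <<'E'
from ikc import *
c=np.array([.5587,.321]); G=.056
for H in (50,60,70,80,95,110,124):
  for al in (60,75,88):
    for fl in (1,-1):
      T=frame(H,al,fl); ox=np.array([np.sin(np.radians(H)),-np.cos(np.radians(H))])
      g=np.r_[c-.088*ox,.062]; q=ik(g-G*T[:,2],T)
      if q is None: print(H,al,fl,'no'); continue
      # pour: rotate about t ; keep spout at tray centre
      out=[]; u0=T.T@np.r_[ox,0]*.163+T.T@np.array([0,0,.106-.058])
      qq=q
      for sg in(1,):
        for th in (0,40,80,115,140):
          T2=T@Rz(th); z=T2@T.T@[0,0,1]; tip=np.array([.613,.016,.12 if th>60 else .16]); g2=tip-T2@u0
          g2[2]=max(g2[2],.2); qn=ik(g2-G*T2[:,2],T2,qq,6)
          if qn is None: out.append('X'); break
          out.append(int(np.abs(qn-qq).max())); qq=qn
          out.append('/%d'%np.degrees(np.arccos(z[2])))
      print(H,al,fl,q.round(0),[np.round(x,2) for x in pts(q)[1:]],*out)
E
timeout 550 python3 t.py
```

```text
t.py:18: RuntimeWarning: invalid value encountered in arccos
  out.append('/%d'%np.degrees(np.arccos(z[2])))
Traceback (most recent call last):
  File "t.py", line 18, in <module>
    out.append('/%d'%np.degrees(np.arccos(z[2])))
               ~~~~~^~~~~~~~~~~~~~~~~~~~~~~~~~~~
ValueError: cannot convert float NaN to integer
```

```bash
sed -i 's/np.arccos(z\[2\])/np.arccos(np.clip(z[2],-1,1))/' t.py; timeout 550 python3 t.py
```

```text
50 60 1 [  14.   31.  -33. -129.  -41. -113.] [array([0.46, 0.12, 0.26]), array([0.33, 0.19, 0.21])] 49 /0 314 /34 49 /67 38 /93 22 /108
50 60 -1 [  14.   31.  -33. -129.  -41.   67.] [array([0.46, 0.12, 0.26]), array([0.33, 0.19, 0.21])] 49 /0 45 /34 49 /67 38 /93 22 /108
50 75 1 [   8.   43.  -39. -137.  -70.  -95.] [array([0.43, 0.06, 0.15]), array([0.31, 0.16, 0.14])] 41 /0 X
50 75 -1 [   8.   43.  -39. -137.  -70.   85.] [array([0.43, 0.06, 0.15]), array([0.31, 0.16, 0.14])] 41 /0 45 /38 52 /76 42 /109 25 /130
50 88 1 no
50 88 -1 no
60 60 1 [  14.   31.  -28. -112.  -42. -124.] [array([0.49, 0.12, 0.28]), array([0.36, 0.15, 0.21])] 38 /0 314 /34 48 /67 39 /93 24 /108
60 60 -1 [  14.   31.  -28. -112.  -42.   56.] [array([0.49, 0.12, 0.28]), array([0.36, 0.15, 0.21])] 38 /0 45 /34 48 /67 39 /93 24 /108
60 75 1 [   6.   42.  -33. -122.  -67. -103.] [array([0.48, 0.05, 0.17]), array([0.34, 0.12, 0.14])] 36 /0 X
60 75 -1 [   6.   42.  -33. -122.  -67.   77.] [array([0.48, 0.05, 0.17]), array([0.34, 0.12, 0.14])] 36 /0 45 /38 51 /76 42 /109 25 /130
60 88 1 [   4.   52.  -33. -124.  -
[... 3501 characters left out ...]
/67 43 /93 28 /108
124 60 -1 [ 14.  42.   3. -55. -85.  43.] [array([0.68, 0.17, 0.31]), array([0.63, 0.06, 0.21])] 28 /0 42 /34 49 /67 43 /93 28 /108
124 75 1 [  10.   49.    6.  -63.  -96. -132.] [array([0.73, 0.13, 0.24]), array([0.64, 0.04, 0.14])] 26 /0 42 /38 309 /76 46 /109 29 /130
124 75 -1 [ 10.  49.   6. -63. -96.  48.] [array([0.73, 0.13, 0.24]), array([0.64, 0.04, 0.14])] 26 /0 42 /38 50 /76 46 /109 29 /130
124 88 1 [   8.   55.    9.  -69. -106. -130.] [array([0.75, 0.1 , 0.17]), array([0.65, 0.03, 0.07])] 26 /0 43 /39 306 /79 48 /114 30 /139
124 88 -1 [   8.   55.    9.  -69. -106.   50.] [array([0.75, 0.1 , 0.17]), array([0.65, 0.03, 0.07])] 26 /0 43 /39 53 /79 48 /114 30 /139
```

```bash
python3 -c "
from h import *
for u,v in((0,285),(45,283),(45,384),(8,300),(28,300)): print(onz('top',u,v,0),onz('top',u,v,-.4),onz('top',u,v,.4))
im=shot('top'); cv2.imwrite('pics/left.png',cv2.resize(im[240:384,0:120,::-1],None,fx=4,fy=4))
"
```

```text
[0.2474 0.7965 0.    ] [ 0.2243  1.0019 -0.4   ] [0.2705 0.5912 0.4   ]
[0.2539 0.6551 0.    ] [ 0.2325  0.8243 -0.4   ] [0.2753 0.4858 0.4   ]
[-0.0499  0.6372  0.    ] [-0.149   0.8018 -0.4   ] [0.0491 0.4725 0.4   ]
[0.2013 0.7681 0.    ] [ 0.1665  0.9662 -0.4   ] [0.2362 0.57   0.4   ]
[0.2015 0.7053 0.    ] [ 0.1667  0.8874 -0.4   ] [0.2363 0.5233 0.4   ]
```

View pics/left.png

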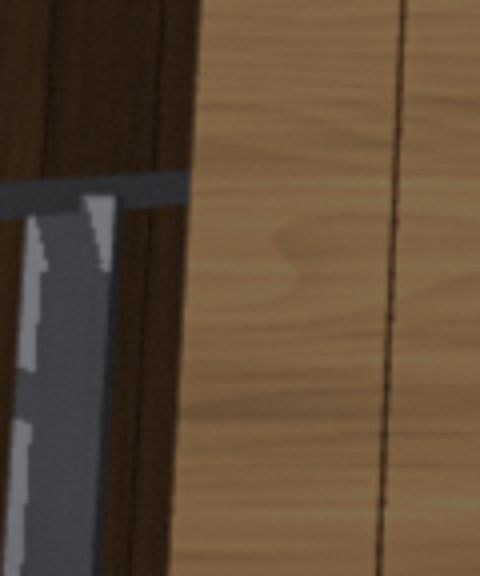

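The metal frame at the left passes under the stool edge, so it lies below the work surface and isn't an obstacle. In the panels, the jug holds three anchors and the spout heading is about 34°. I'll pour with the tool tilted to near horizontal, tilting it by pressing at the reach limit, which the earlier moves showed to be controllable. I'll simulate the swing and the tilt first.

```bash
cat > t.py <<'E'
from ikc import *
s=sense(); q=np.array(s['joints'])
q=simrows(q,[[0,0,-.05,0]]+[[-.0105,.0601,0,-.0982]]*24)
p,T=fk(q,P); print('y az',np.degrees(np.arctan2(T[1,1],T[0,1])),'pos az',np.degrees(np.arctan2(p[1],p[0])))
H=np.radians(124); n=np.array([np.cos(H),np.sin(H),.25]); n/=np.linalg.norm(n)
# go to stretched start
w=wrist(q); tgt=np.array([np.cos(H)*.62,np.sin(H)*.62,.5]); d=tgt-w; v=vec(T,d,4); print('v',v); q=simrows(q,[[*v,0]]*4)
for k in range(14):
    T=fk(q,P)[1]; v=vec(T,n*.06,1); q=simrows(q,[[*v,0]]*3,show=False); p,T=fk(q,P); t=T[:,2]
    print(v,'p',p,'al %.1f H %.1f'%(np.degrees(np.arccos(-t[2])),np.degrees(np.arctan2(t[1],t[0]))),'yz %.3f'%T[2,1],q.round(0))
E
python3 t.py
```

```text
sim q [125.5077  21.0561   3.468   -1.4082 -72.8953 -91.0422] p [-0.2238  0.5793  0.319 ] t [-0.0143 -0.0204 -0.9997] x [ 0.5599 -0.8285  0.0089]
y az -145.96411246299814 pos az 111.12611482031487
v [-0.0033  0.0356  0.0144]
sim q [ 138.9184   22.6853   -1.9027   -1.5599  -65.5732 -104.2257] p [-0.35    0.5093  0.2646] t [-0.0143 -0.0204 -0.9997] x [ 0.5599 -0.8285  0.0089]
[-0.0581  0.0003 -0.0151] p [-0.4477  0.6542  0.3083] al 1.4 H -124.9 yz 0.023 [ 136.   40.   33.   -1.  -84. -101.]
[-0.0581  0.0003 -0.0151] p [-0.5152  0.7509  0.3332] al 1.6 H 178.8 yz 0.022 [ 134.   61.   81.   -1. -108. -101.]
[-0.0584  0.0003 -0.0136] p [-0.5334  0.7783  0.3223] al 7.5 H 130.9 yz 0.016 [ 134.   62.   81.    0. -101. -100.]
[-0.0596  0.0002 -0.0069] p [-0.5517  0.8058  0.3141] al 14.1 H 126.1 yz 0.009 [ 134.   63.   81.    2.  -93. -100.]
[-0.06    0.0002  0.0001] p [-0.5698  0.833   0.3084] al 20.9 H 124.3 yz 0.003 [ 134.   65.   81.    4.  -85. -100.]
[-0.0596  0.0002  0.0072] p [-0.5873  0.8594  0.3049] al 27.7 H 123.4 yz -0.003 [ 134.   66.   81.    5.  -78. -100.]
[-0.0583  0.0003  0.01
[... 221 characters left out ...]
5  0.0006  0.0271] p [-0.6329  0.9272  0.3053] al 47.3 H 121.9 yz -0.019 [ 134.   70.   81.   11.  -55. -103.]
[-0.0502  0.0008  0.0328] p [-0.6448  0.9448  0.3084] al 53.3 H 121.6 yz -0.024 [ 134.   71.   81.   14.  -48. -105.]
[-0.0465  0.0011  0.0379] p [-0.6551  0.9597  0.3125] al 58.9 H 121.2 yz -0.029 [ 134.   73.   81.   17.  -41. -108.]
[-0.0426  0.0014  0.0423] p [-0.6636  0.9721  0.3176] al 64.2 H 120.9 yz -0.033 [ 134.   74.   81.   21.  -35. -111.]
[-0.0385  0.0017  0.046 ] p [-0.6711  0.9823  0.3231] al 69.1 H 120.5 yz -0.037 [ 134.   75.   78.   27.  -28. -117.]
[-0.0345  0.0023  0.0491] p [-0.6742  0.9977  0.3342] al 74.5 H 118.6 yz -0.045 [ 131.   73.   65.   56.  -14. -146.]
```

```bash
cat >> t.py <<'E'
print('---back')
q=np.array([134,75,79,24,-31,-114.]); 
for W,n in (([-.35,.75,.35],10),([0.1,.7,.35],10),([.4,.45,.35],10),([.52,.1,.25],8)):
    p,T=fk(q,P); v=vec(T,np.array(W)-p,n); print(v,n); q=simrows(q,[[*v,0]]*n)
E
python3 t.py | sed -n '/---/,$p'
```

```text
---back
[ 0.0112 -0.0156 -0.0347] 10
sim q [ 121.0503   33.3945    3.879    88.6525   -9.14   -177.46  ] p [-0.4572  0.8418  0.4446] t [-0.3062  0.8164 -0.4897] x [ 0.2745 -0.4168 -0.8666]
[ 0.0294 -0.0442 -0.024 ] 10
sim q [ 89.0363  13.2333   3.1589 -34.4433 -30.6635 -40.7368] p [0.0761 0.7097 0.4134] t [-0.2754  0.7781 -0.5646] x [ 0.2992 -0.4888 -0.8195]
[ 0.0276 -0.0187 -0.0256] 10
sim q [ 39.0585  14.9324   2.5524 -57.672  -66.9801   6.3526] p [0.4    0.4495 0.3501] t [-0.2754  0.7781 -0.5646] x [ 0.2992 -0.4888 -0.8195]
[ 0.0361  0.0048 -0.0311] 8
sim q [  1.5596  25.8755   2.1713 -51.7486 -90.3269  36.2389] p [0.5198 0.0996 0.2501] t [-0.2754  0.7781 -0.5646] x [ 0.2992 -0.4888 -0.8195]
```

Call:
{"api": "jog_arm", "payload": {"rows": [[[0,0,-0.05,0],[-0.0105,0.06,0,-0.098],[-0.0105,0.06,0,-0.098],[-0.0105,0.06,0,-0.098],[-0.0105,0.06,0,-0.098],[-0.0105,0.06,0,-0.098],[-0.0105,0.06,0,-0.098],[-0.0105,0.06,0,-0.098],[-0.0105,0.06,0,-0.098],[-0.0105,0.06,0,-0.098],[-0.0105,0.06,0,-0.098],[-0.0105,0.06,0,-0.098],[-0.0105,0.06,0,-0.098],[-0.0105,0.06,0,-0.098],[-0.0105,0.06,0,-0.098],[-0.0105,0.06,0,-0.098],[-0.0105,0.06,0,-0.098],[-0.0105,0.06,0,-0.098],[-0.0105,0.06,0,-0.098],[-0.0105,0.06,0,-0.098]]]}}

```text
time_s: 45.0
tcp_pos: [0.0756, 0.6176, 0.3141]
ee_rot: [[0.102, -0.995, -0.022], [-0.995, -0.102, -0.022], [0.02, 0.024, -1.0]]
wrist_force: [-0.5, 0.1, 0.5]
gripper_width: 0.597
gripper_force: 0.0
```

Call:
{"api": "jog_arm", "payload": {"rows": [[[-0.0105,0.06,0,-0.098],[-0.0105,0.06,0,-0.098],[-0.0105,0.06,0,-0.098],[-0.0105,0.06,0,-0.098],[-0.0105,0.06,0,-0.098],[0,0,0,0],[0,0,0,0]]]}}

```text
time_s: 45.88
tcp_pos: [-0.2216, 0.5806, 0.322]
ee_rot: [[0.556, -0.831, -0.02], [-0.831, -0.555, -0.021], [0.007, 0.029, -1.0]]
wrist_force: [-0.3, 0.1, 0.1]
gripper_width: 0.603
gripper_force: 0.0
```

```bash
cat > t2.py <<'E'
from ikc import *
import h
s=sense(); q=np.array(s['joints']); T=np.array(s['ee_rot']);p=np.array(s['tcp_pos']);t=T[:,2]
print(s['time_s'],q,p,'al %.1f H %.1f'%(np.degrees(np.arccos(-t[2])),np.degrees(np.arctan2(t[1],t[0]))),'yaz',np.degrees(np.arctan2(T[1,1],T[0,1])),'yz',T[2,1])
E
python3 t2.py; python3 -c "
import h; h.shot('side','s6.png')"
```

```text
45.875 [125.1367  20.9784   3.7659  -1.7272 -73.1358 -90.8698] [-0.2216  0.5806  0.322 ] al 1.7 H -133.2 yaz -146.244728886368 yz 0.028693266522465448
```

```bash
cat > t3.py <<'E'
from ikc import *
def st(q):
    p,T=fk(q,P);t=T[:,2]; return 'p %s al %.1f H %.1f yz %.3f yaz %.1f q %s'%(p.round(3),np.degrees(np.arccos(-t[2])),np.degrees(np.arctan2(t[1],t[0])),T[2,1],np.degrees(np.arctan2(T[1,1],T[0,1])),q.round(0))
for q in ([134,73,81,17,-41,-108.],[134,74,81,21,-35,-111.],[134,75,79,24,-31,-114.]):
    q=np.array(q); print('start',st(q))
    p,T=fk(q,P)
    for W,n in (([-.35,1.05,.4],8),([.0,.97,.42],8),([.3,.8,.4],8),([.5,.5,.35],8),([.52,.15,.25],8)):
        p,T=fk(q,P); v=vec(T,np.array(W)-p,n); q=simrows(q,[[*v,0]]*n,show=False); print(v,n,st(q))
E
python3 t3.py
```

```text
start p [-0.654  0.962  0.309] al 58.9 H 121.1 yz -0.026 yaz -148.0 q [ 134.   73.   81.   17.  -41. -108.]
[-0.0034 -0.0383 -0.0146] 8 p [-0.35  1.05  0.4 ] al 58.9 H 121.1 yz -0.026 yaz -148.0 q [116.  59.  70.  -7. -43. -81.]
[ 0.015  -0.0319 -0.028 ] 8 p [0.   0.97 0.42] al 58.9 H 121.1 yz -0.026 yaz -148.0 q [ 92.  40.  46. -35. -46. -46.]
[ 0.0221 -0.0205 -0.0309] 8 p [0.3 0.8 0.4] al 58.9 H 121.1 yz -0.026 yaz -148.0 q [ 65.  34.  36. -53. -63. -20.]
[ 0.0287 -0.0012 -0.0353] 8 p [0.5  0.5  0.35] al 58.9 H 121.1 yz -0.026 yaz -148.0 q [ 35.  29.  23. -59. -83.   5.]
[ 0.03    0.0214 -0.0267] 8 p [0.52 0.15 0.25] al 58.9 H 121.1 yz -0.026 yaz -148.0 q [  7.  29.   6. -52. -97.  34.]
start p [-0.663  0.972  0.322] al 64.4 H 120.8 yz -0.035 yaz -148.2 q [ 134.   74.   81.   21.  -35. -111.]
[-0.0022 -0.0388 -0.0147] 8 p [-0.353  1.05   0.399] al 64.4 H 120.8 yz -0.035 yaz -148.2 q [116.  56.  62.  -8. -32. -78.]
[ 0.0124 -0.0323 -0.0292] 8 p [-0.    0.97  0.42] al 64.4 H 120.8 yz -0.035 yaz -148.2 q [ 91.  39.  44. -43. -42. -39.]
[ 0.0192 -0.0206 -0.0327] 8 p [0.3 0.8 0.4] al 64
[... 314 characters left out ...]
p [-0.672  0.977  0.304] al 65.8 H 120.7 yz -0.038 yaz -148.3 q [ 134.   75.   79.   24.  -31. -114.]
[-0.0041 -0.0394 -0.0165] 8 p [-0.355  1.049  0.399] al 65.9 H 120.6 yz -0.039 yaz -148.4 q [116.  55.  60.  -9. -30. -78.]
[ 0.0117 -0.0327 -0.0295] 8 p [0.   0.97 0.42] al 65.9 H 120.6 yz -0.039 yaz -148.4 q [ 90.  39.  43. -45. -41. -37.]
[ 0.0185 -0.0206 -0.0331] 8 p [0.3 0.8 0.4] al 65.9 H 120.6 yz -0.039 yaz -148.4 q [ 62.  33.  34. -62. -62. -13.]
[ 0.0242 -0.0014 -0.0385] 8 p [0.5  0.5  0.35] al 65.9 H 120.6 yz -0.039 yaz -148.4 q [ 33.  30.  23. -66. -85.   9.]
[ 0.0265  0.0213 -0.0304] 8 p [0.52 0.15 0.25] al 65.9 H 120.6 yz -0.039 yaz -148.4 q [   5.   31.    7.  -57. -101.   36.]
```

```bash
cat > t4.py <<'E'
from ikc import *
import sys
exec(open('t3.py').read().split('for q in')[0])
s=sense(); q=np.array(s['joints']); print(s['time_s'],st(q))
H=np.radians(float(sys.argv[1])); N=int(sys.argv[2])
n=np.array([np.cos(H),np.sin(H),.25]); n/=np.linalg.norm(n)
if len(sys.argv)>3:
    T=fk(q,P)[1]; w=wrist(q); tgt=np.array([np.cos(H)*.78,np.sin(H)*.78,.55]); v=vec(T,tgt-w,7); print('v',v); q=simrows(q,[[*v,0]]*7,show=False); print(st(q))
for k in range(N):
    T=fk(q,P)[1]; v=vec(T,n*.06,1); q=simrows(q,[[*v,0]]*3,show=False); print(v,st(q))
E
python3 t4.py 127 6 1
```

```text
45.925 p [-0.221  0.581  0.321] al 1.7 H -134.3 yz 0.029 yaz -146.3 q [125.  21.   4.  -2. -73. -91.]
v [-0.0245  0.0272  0.0016]
p [-0.474  0.618  0.315] al 1.7 H -134.3 yz 0.029 yaz -146.3 q [ 139.   38.   31.   -2.  -83. -105.]
[-0.058   0.0038 -0.0148] p [-0.551  0.716  0.342] al 1.8 H -168.6 yz 0.029 yaz -146.3 q [ 137.   59.   78.   -2. -108. -104.]
[-0.0583  0.0038 -0.0138] p [-0.572  0.745  0.331] al 7.3 H 136.9 yz 0.029 yaz -146.3 q [ 137.   62.   81.    0. -102. -104.]
[-0.0595  0.0038 -0.0071] p [-0.592  0.772  0.321] al 13.9 H 130.7 yz 0.030 yaz -146.3 q [ 137.   63.   81.    2.  -94. -104.]
[-0.0599  0.0038 -0.0001] p [-0.612  0.798  0.315] al 20.7 H 128.4 yz 0.031 yaz -146.3 q [ 137.   64.   81.    3.  -86. -104.]
[-0.0595  0.0038  0.0069] p [-0.631  0.824  0.31 ] al 27.5 H 127.2 yz 0.031 yaz -146.3 q [ 137.   65.   81.    5.  -78. -104.]
[-0.0582  0.0038  0.0139] p [-0.649  0.848  0.308] al 34.2 H 126.4 yz 0.032 yaz -146.3 q [ 137.   67.   81.    6.  -70. -104.]
```

Call:
{"api": "jog_arm", "payload": {"rows": [[[-0.0245,0.0272,0.0016,0],[-0.0245,0.0272,0.0016,0],[-0.0245,0.0272,0.0016,0],[-0.0245,0.0272,0.0016,0],[-0.0245,0.0272,0.0016,0],[-0.0245,0.0272,0.0016,0],[-0.0245,0.0272,0.0016,0],[-0.058,0.0038,-0.0148,0],[-0.058,0.0038,-0.0148,0],[-0.058,0.0038,-0.0148,0],[-0.0583,0.0038,-0.0138,0],[-0.0583,0.0038,-0.0138,0],[-0.0583,0.0038,-0.0138,0],[-0.0595,0.0038,-0.0071,0],[-0.0595,0.0038,-0.0071,0],[-0.0595,0.0038,-0.0071,0],[-0.06,0.0038,0,0],[-0.06,0.0038,0,0],[-0.06,0.0038,0,0],[0,0,0,0]]]}}

```text
time_s: 48.42
tcp_pos: [-0.6105, 0.7986, 0.3162]
ee_rot: [[0.51, -0.832, -0.219], [-0.787, -0.554, 0.271], [-0.347, 0.034, -0.937]]
wrist_force: [0.8, 0.4, -0.2]
gripper_width: 0.601
gripper_force: 0.0
```

```bash
python3 t4.py 127 7
```

```text
48.425 p [-0.609  0.797  0.317] al 20.4 H 128.9 yz 0.034 yaz -146.4 q [ 137.   64.   81.    3.  -86. -104.]
[-0.0595  0.0039  0.0066] p [-0.629  0.823  0.312] al 27.1 H 127.5 yz 0.035 yaz -146.4 q [ 137.   65.   81.    5.  -79. -104.]
[-0.0583  0.0039  0.0136] p [-0.647  0.847  0.31 ] al 33.9 H 126.6 yz 0.035 yaz -146.3 q [ 137.   67.   81.    6.  -71. -104.]
[-0.0563  0.0039  0.0203] p [-0.664  0.87   0.309] al 40.4 H 126.0 yz 0.035 yaz -146.3 q [ 137.   68.   81.    8.  -63. -105.]
[-0.0536  0.0039  0.0267] p [-0.679  0.89   0.31 ] al 46.8 H 125.5 yz 0.035 yaz -146.4 q [ 137.   69.   81.   10.  -56. -107.]
[-0.0503  0.0039  0.0324] p [-0.692  0.907  0.312] al 52.8 H 125.1 yz 0.034 yaz -146.4 q [ 137.   71.   81.   13.  -49. -108.]
[-0.0466  0.0039  0.0375] p [-0.703  0.922  0.315] al 58.5 H 124.7 yz 0.033 yaz -146.5 q [ 137.   72.   81.   16.  -42. -111.]
[-0.0427  0.004   0.042 ] p [-0.713  0.934  0.32 ] al 63.8 H 124.3 yz 0.032 yaz -146.6 q [ 137.   74.   81.   20.  -35. -114.]
```

Reality matches the simulation almost exactly, so I'll continue the tilt.

Call:
{"api": "jog_arm", "payload": {"rows": [[[-0.0595,0.004,0.0066,0],[-0.0595,0.004,0.0066,0],[-0.0595,0.004,0.0066,0],[-0.0583,0.004,0.0136,0],[-0.0583,0.004,0.0136,0],[-0.0583,0.004,0.0136,0],[-0.0563,0.004,0.0203,0],[-0.0563,0.004,0.0203,0],[-0.0563,0.004,0.0203,0],[-0.0536,0.004,0.0267,0],[-0.0536,0.004,0.0267,0],[-0.0536,0.004,0.0267,0],[-0.0503,0.004,0.0324,0],[-0.0503,0.004,0.0324,0],[-0.0503,0.004,0.0324,0],[0,0,0,0]]]}}

```text
time_s: 50.42
tcp_pos: [-0.6983, 0.9072, 0.3039]
ee_rot: [[0.314, -0.83, -0.462], [-0.524, -0.557, 0.645], [-0.792, 0.039, -0.609]]
wrist_force: [-1.1, -0.3, -0.1]
gripper_width: 0.598
gripper_force: 0.0
```

```bash
python3 t4.py 127 3
```

```text
50.425 p [-0.696  0.905  0.304] al 52.4 H 125.6 yz 0.039 yaz -146.1 q [ 137.   71.   81.   12.  -48. -108.]
[-0.0469  0.0037  0.0373] p [-0.707  0.92   0.309] al 58.1 H 125.1 yz 0.038 yaz -146.2 q [ 137.   72.   81.   16.  -42. -111.]
[-0.043   0.0038  0.0417] p [-0.716  0.932  0.314] al 63.4 H 124.7 yz 0.037 yaz -146.4 q [ 137.   74.   81.   19.  -35. -114.]
[-0.0389  0.0039  0.0455] p [-0.724  0.942  0.32 ] al 68.3 H 124.2 yz 0.035 yaz -146.6 q [ 137.   75.   80.   25.  -29. -119.]
```

Call:
{"api": "jog_arm", "payload": {"rows": [[[-0.047,0.0037,0.0373,0],[-0.047,0.0037,0.0373,0],[-0.047,0.0037,0.0373,0],[-0.043,0.0038,0.0417,0],[-0.043,0.0038,0.0417,0],[-0.043,0.0038,0.0417,0],[-0.039,0.0038,0.0455,0],[0,0,0,0]]]}}

```text
time_s: 51.42
tcp_pos: [-0.7241, 0.938, 0.3084]
ee_rot: [[0.206, -0.83, -0.518], [-0.369, -0.556, 0.744], [-0.906, 0.038, -0.421]]
wrist_force: [-1.1, 0.1, -0.9]
gripper_width: 0.597
gripper_force: 0.0
```

```bash
cat > t5.py <<'E'
from ikc import *
exec(open('t3.py').read().split('for q in')[0])
s=sense(); q=np.array(s['joints']); print(s['time_s'],st(q))
for W,n in (([-.4,1.03,.4],8),([.0,.96,.42],8),([.28,.75,.4],8),([.45,.45,.35],8),([.58,.15,.30],8)):
        p,T=fk(q,P); v=vec(T,np.array(W)-p,n); q=simrows(q,[[*v,0]]*n,show=False); print(v,n,st(q),[x.round(2) for x in pts(q)])
E
python3 t5.py
```

```text
51.425 p [-0.722  0.936  0.308] al 65.1 H 124.8 yz 0.038 yaz -146.2 q [ 137.   75.   81.   21.  -33. -115.]
[-0.0065 -0.0395 -0.0169] 8 p [-0.404  1.03   0.4  ] al 65.1 H 124.8 yz 0.038 yaz -146.2 q [118.  55.  62. -11. -32. -80.] [array([-0.22,  0.41,  0.48]), array([-0.42,  0.78,  0.53]), array([-0.28,  0.85,  0.5 ])]
[ 0.0113 -0.037  -0.0337] 8 p [0.   0.96 0.42] al 65.1 H 124.8 yz 0.038 yaz -146.2 q [ 89.  39.  44. -47. -46. -38.] [array([0.01, 0.36, 0.6 ]), array([0.01, 0.78, 0.64]), array([0.12, 0.79, 0.52])]
[ 0.0192 -0.0145 -0.0366] 8 p [0.28 0.75 0.4 ] al 65.1 H 124.8 yz 0.038 yaz -146.2 q [ 61.  30.  28. -63. -66. -13.] [array([0.13, 0.24, 0.65]), array([0.34, 0.61, 0.64]), array([0.4 , 0.58, 0.5 ])]
[ 0.0239  0.0029 -0.0363] 8 p [0.45 0.45 0.35] al 65.1 H 124.8 yz 0.038 yaz -146.2 q [ 32.  26.  15. -65. -88.   9.] [array([0.21, 0.13, 0.67]), array([0.56, 0.35, 0.59]), array([0.57, 0.28, 0.45])]
[ 0.0228  0.0072 -0.0337] 8 p [0.579 0.15  0.3  ] al 65.1 H 124.8 yz 0.038 yaz -146.2 q [   5.   34.   21.  -57. -110.   24.] [array([0.31, 0.03, 0.63]), array([0.72, 0.07, 0.53]), array([ 0.7 , -0.02,  0.4 ])]
```

Call:
{"api": "jog_arm", "payload": {"rows": [[[-0.0065,-0.0395,-0.0169,0],[-0.0065,-0.0395,-0.0169,0],[-0.0065,-0.0395,-0.0169,0],[-0.0065,-0.0395,-0.0169,0],[-0.0065,-0.0395,-0.0169,0],[-0.0065,-0.0395,-0.0169,0],[-0.0065,-0.0395,-0.0169,0],[-0.0065,-0.0395,-0.0169,0],[0.0113,-0.037,-0.0337,0],[0.0113,-0.037,-0.0337,0],[0.0113,-0.037,-0.0337,0],[0.0113,-0.037,-0.0337,0],[0.0113,-0.037,-0.0337,0],[0.0113,-0.037,-0.0337,0],[0.0113,-0.037,-0.0337,0],[0.0113,-0.037,-0.0337,0],[0,0,0,0]]]}}

```text
time_s: 53.55
tcp_pos: [0.0043, 0.9617, 0.4236]
ee_rot: [[0.204, -0.834, -0.513], [-0.366, -0.551, 0.75], [-0.908, 0.035, -0.418]]
wrist_force: [-1.0, -0.4, 0.4]
gripper_width: 0.602
gripper_force: 0.0
```

Call:
{"api": "jog_arm", "payload": {"rows": [[[0.0192,-0.0145,-0.0366,0],[0.0192,-0.0145,-0.0366,0],[0.0192,-0.0145,-0.0366,0],[0.0192,-0.0145,-0.0366,0],[0.0192,-0.0145,-0.0366,0],[0.0192,-0.0145,-0.0366,0],[0.0192,-0.0145,-0.0366,0],[0.0192,-0.0145,-0.0366,0],[0,0,0,0]]]}}

```text
time_s: 54.68
tcp_pos: [0.2802, 0.7505, 0.4004]
ee_rot: [[0.204, -0.832, -0.515], [-0.369, -0.553, 0.747], [-0.907, 0.037, -0.42]]
wrist_force: [-0.3, 0.3, 0.1]
gripper_width: 0.598
gripper_force: 0.0
```

```bash
sed -i 's/^for W,n in.*/for W,n in (([.42,.50,.38],7),([.58,.15,.32],8)):/' t5.py; python3 t5.py
```

```text
54.675 p [0.281 0.749 0.4  ] al 65.2 H 124.6 yz 0.037 yaz -146.4 q [ 61.  30.  28. -63. -66. -13.]
[ 0.0198  0.003  -0.0355] 7 p [0.42 0.5  0.38] al 65.2 H 124.6 yz 0.037 yaz -146.4 q [ 37.  24.  16. -66. -85.   3.] [array([0.18, 0.14, 0.68]), array([0.52, 0.39, 0.62]), array([0.54, 0.33, 0.48])]
[ 0.027   0.0073 -0.0399] 8 p [0.58 0.15 0.32] al 65.2 H 124.6 yz 0.037 yaz -146.4 q [   5.   33.   22.  -58. -111.   22.] [array([0.31, 0.03, 0.63]), array([0.72, 0.06, 0.55]), array([ 0.7 , -0.02,  0.42])]
```

Call:
{"api": "jog_arm", "payload": {"claw": 0.36, "rows": [[[0.0198,0.003,-0.0355,0],[0.0198,0.003,-0.0355,0],[0.0198,0.003,-0.0355,0],[0.0198,0.003,-0.0355,0],[0.0198,0.003,-0.0355,0],[0.0198,0.003,-0.0355,0],[0.0198,0.003,-0.0355,0],[0.027,0.0073,-0.0399,0],[0.027,0.0073,-0.0399,0],[0.027,0.0073,-0.0399,0],[0.027,0.0073,-0.0399,0],[0.027,0.0073,-0.0399,0],[0.027,0.0073,-0.0399,0],[0.027,0.0073,-0.0399,0],[0.027,0.0073,-0.0399,0],[0,0,0,0],[0,0,0,0]]]}}

```text
time_s: 56.8
tcp_pos: [0.5783, 0.1554, 0.3196]
ee_rot: [[0.205, -0.83, -0.519], [-0.367, -0.557, 0.745], [-0.907, 0.037, -0.419]]
wrist_force: [0.3, 0.5, -0.6]
gripper_width: 0.361
gripper_force: 0.0
```

```bash
cat > t6.py <<'E'
from ikc import *
import h
exec(open('t3.py').read().split('for q in')[0])
s=sense(); q=np.array(s['joints']); T=np.array(s['ee_rot']); p=np.array(s['tcp_pos']); print(s['time_s'],st(q))
g=np.array([.486,.2715,.058]); tg=g-.065*T[:,2]; pre=tg-.09*T[:,2]
print('grasp tcp',tg,'pre',pre)
v=vec(T,pre-p,6); print('to pre x6',v); q=simrows(q,[[*v,0]]*6,show=False); print(st(q)); 
v=[0,0,.015,0]; q=simrows(q,[v]*6,show=False); print(st(q),[x.round(3) for x in pts(q)])
print('side bar top',h.onz('side',165+335/3.333,270+50/3.333,.087), h.proj('side',[.486,.2715,.087]))
im=h.shot('top','t7.png'); sd=h.shot('side','s7.png')
E
python3 t6.py
```

```text
56.8 p [0.579 0.154 0.319] al 65.2 H 124.9 yz 0.037 yaz -146.1 q [   5.   33.   22.  -58. -111.   22.]
grasp tcp [0.5197 0.2231 0.0852] pre [0.5665 0.156  0.1229]
to pre x6 [0.0293 0.0004 0.0148]
p [0.567 0.154 0.123] al 65.2 H 124.9 yz 0.037 yaz -146.1 q [  6.  45.  12. -54. -98.  40.]
p [0.52  0.221 0.085] al 65.2 H 124.9 yz 0.037 yaz -146.1 q [ 12.  45.   5. -57. -90.  43.] [array([0.391, 0.083, 0.557]), array([0.708, 0.15 , 0.285]), array([0.643, 0.047, 0.184])]
side bar top [0.4912 0.2813 0.087 ] [269.1116 281.5023]
```

Call:
{"api": "jog_arm", "payload": {"rows": [[[0.0293,0.0004,0.0148,0],[0.0293,0.0004,0.0148,0],[0.0293,0.0004,0.0148,0],[0.0293,0.0004,0.0148,0],[0.0293,0.0004,0.0148,0],[0.0293,0.0004,0.0148,0.04],[0,0,0,0],[0,0,0,0]]]}}

```text
time_s: 57.9
tcp_pos: [0.5668, 0.1551, 0.1243]
ee_rot: [[0.175, -0.837, -0.518], [-0.389, -0.542, 0.745], [-0.905, 0.071, -0.42]]
wrist_force: [0.3, 0.5, 0.6]
gripper_width: 0.359
gripper_force: 0.0
```

```bash
cat > t7.py <<'E'
from ikc import *
import h,cv2
exec(open('t3.py').read().split('for q in')[0])
s=sense(); q=np.array(s['joints']); T=np.array(s['ee_rot']); p=np.array(s['tcp_pos']); print(s['time_s'],st(q))
g=np.array([.486,.2715,.058]); print('bar centre in tool frame',T.T@(g-p))
im=h.shot('top','t8.png'); sd=h.shot('side','s8.png')
def dot(n,i,pt,c):
    u=h.proj(n,pt); cv2.circle(i,tuple(np.round(u*4).astype(int)),4,c,1)
A=cv2.resize(im[:,:,::-1],None,fx=4,fy=4,interpolation=cv2.INTER_CUBIC); B=cv2.resize(sd[:,:,::-1],None,fx=4,fy=4,interpolation=cv2.INTER_CUBIC)
ax=np.array([.827,.562,0]); 
for n,i in(('top',A),('side',B)):
    dot(n,i,[.486,.2715,.087],(0,255,255)); dot(n,i,[.486,.2715,.025],(0,0,255)); dot(n,i,p+.0697*T[:,2],(0,255,0)); dot(n,i,[.5587,.321,.089],(255,255,0)); dot(n,i,np.array([.5587,.321,.11])+.075*ax,(255,0,255))
c=np.hstack([A[560:960,460:860],B[1080:1480,640:1040]]); cv2.imwrite('pics/c8.png',c)
E
python3 t7.py
```

```text
57.9 p [0.567 0.153 0.124] al 65.2 H 124.8 yz 0.072 yaz -147.1 q [  6.  45.  12. -53. -98.  37.]
bar centre in tool frame [ 0.0007 -0.0002  0.1565]
```

View pics/c8.png

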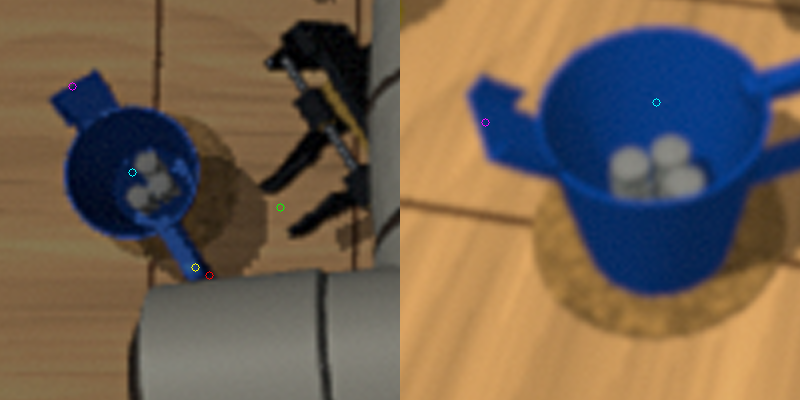

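Call:
{"api": "jog_arm", "payload": {"rows": [[[0,0,0,-0.075],[0,0,0.015,0],[0,0,0.015,0],[0,0,0.015,0],[0,0,0.015,0],[0,0,0.015,0],[0,0,0,0],[0,0,0,0]]]}}

```text
time_s: 59.0
tcp_pos: [0.5277, 0.2102, 0.0915]
ee_rot: [[0.234, -0.822, -0.518], [-0.348, -0.569, 0.745], [-0.908, 0.006, -0.42]]
wrist_force: [-0.2, 0.1, 1.0]
gripper_width: 0.36
gripper_force: 0.0
```

```bash
sed -i 's/A\[560:960,460:860\],B\[1080:1480,640:1040\]/A[560:960,460:860],B[1080:1480,800:1200]/; s/c8.png/c9.png/' t7.py; python3 t7.py
```

```text
59.0 p [0.528 0.208 0.091] al 65.2 H 124.8 yz 0.006 yaz -145.3 q [ 11.  45.   6. -56. -91.  44.]
bar centre in tool frame [-0.0008 -0.0008  0.0814]
```

View pics/c9.png

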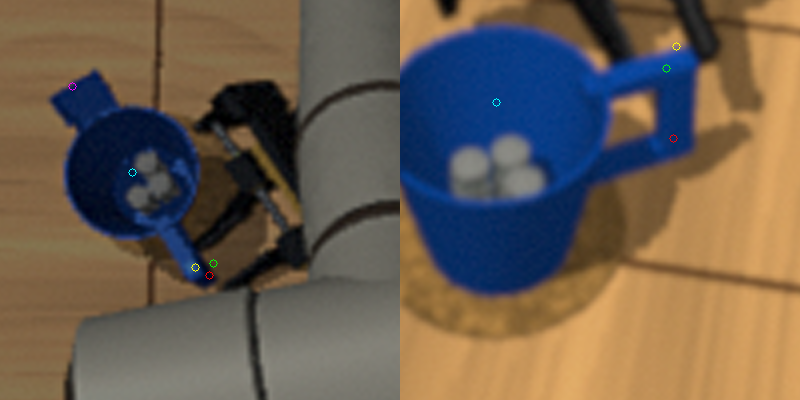

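Run:
```python
from h import *
def tri(a,b):
    (e1,d1),(e2,d2)=ray('top',*a),ray('side',*b); d1/=np.linalg.norm(d1); d2/=np.linalg.norm(d2)
    k=np.linalg.lstsq(np.c_[d1,-d2],e2-e1,rcond=None)[0]; return e1+k[0]*d1,e2+k[1]*d2
im=cv2.imread('pics/s8.png')[:,:,::-1]; sd=cv2.imread('pics/s5.png')[:,:,::-1]
H=cv2.cvtColor(sd,cv2.COLOR_RGB2HSV); m=((H[...,0]>100)&(H[...,0]<130)&(H[...,1]>120)); m[:250]=0;m[370:]=0;m[:,:150]=0;m[:,300:]=0
ys,xs=np.nonzero(m); print('side jug cols',xs.min(),xs.max(),ys.min(),ys.max())
# bottom of base: lowest blue pixel
print('lowest',xs[ys==ys.max()].mean(),ys.max())
# handle rightmost bar columns
r=xs>xs.max()-6; print('bar rows',ys[r].min(),ys[r].max())
for z in(.004,.089): 
    pts=[proj('side',[.5587+rad*np.cos(a),.321+rad*np.sin(a),z]) for rad in ([.034] if z<.01 else [.052]) for a in np.linspace(0,6.28,60)]; pts=np.array(pts); print(z,pts.min(0),pts.max(0))
print([proj('side',np.array([.5587,.321,0])+np.array([-.097*.827+.007*s*.562,-.097*.562-s*.007*.827,zz])) for s in(1,-1) for zz in(.087,.025)])
print([proj('side',np.array([.5587,.321,0])+np.array([.075*.827,.075*.562,.11]))])
```

```text
side jug cols 178 273 277 342
lowest 223.0 342
bar rows 283 308
0.004 [207.2064 312.5728] [243.6517 342.5951]
0.089 [194.1085 274.2054] [253.6602 319.4176]
[array([271.877 , 277.5694]), array([270.8093, 300.5683]), array([275.2435, 282.6442]), array([274.0126, 305.7312])]
[array([181.1969, 300.4852])]
```

Call:
{"api": "jog_arm", "payload": {"rows": [[[0.004,-0.0008,0,0],[0,0,0.0085,0],[0,0,0.0085,0],[0,0,0,0],[0,0,0,0]]]}}

```text
time_s: 59.72
tcp_pos: [0.5202, 0.2221, 0.0807]
ee_rot: [[0.234, -0.822, -0.519], [-0.348, -0.569, 0.745], [-0.908, 0.006, -0.419]]
wrist_force: [0.6, -0.1, -0.2]
gripper_width: 0.363
gripper_force: 0.0
```

Call:
{"api": "jog_arm", "payload": {"claw": 0, "rows": [[[0,0,0,0],[0,0,0,0],[0,0,0,0],[0,0,0,0],[0,0,0,0],[0,0,0,0],[0,0,0,0]]]}}

```text
time_s: 60.6
tcp_pos: [0.5203, 0.222, 0.0807]
ee_rot: [[0.234, -0.823, -0.518], [-0.348, -0.569, 0.745], [-0.908, 0.006, -0.419]]
wrist_force: [-0.5, -0.3, 0.2]
gripper_width: 0.202
gripper_force: 30.0
```

```bash
sed -i 's/c9.png/c10.png/;s/B\[1080:1480,800:1200\]/B[1080:1480,720:1120]/' t7.py; python3 t7.py
```

```text
60.6 p [0.521 0.22  0.08 ] al 65.2 H 124.8 yz 0.006 yaz -145.4 q [ 12.  46.   5. -57. -90.  45.]
bar centre in tool frame [-0.0047 -0.0001  0.0642]
```

View pics/c10.png

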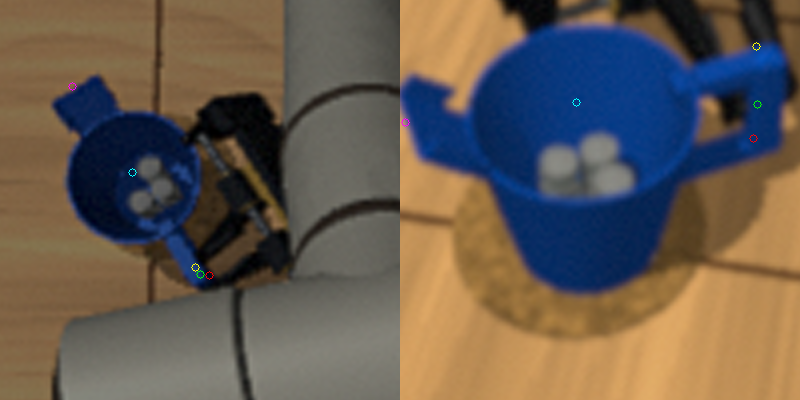

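Grip holds (17.6 mm on the 18 mm bar). Next I'll plan the carry and pour.

```bash
cat > jug.py <<'E'
from ikc import *
exec(open('t3.py').read().split('for q in')[0])
p0=np.array([.5203,.222,.0807]); T0=np.array([[.234,-.823,-.518],[-.348,-.569,.745],[-.908,.006,-.419]]); T0=R.from_matrix(T0).as_matrix()
a=np.radians(34.3); ox=np.array([np.cos(a),np.sin(a),0]); oy=np.array([-np.sin(a),np.cos(a),0]); oz=np.array([0,0,1.])
J0=np.c_[ox,oy,oz]; base=np.array([.5587,.321,.004])
JT=T0.T@J0; bT=T0.T@(base-p0)      # jug frame in tool frame
def jug(p,T):  # returns origin(base centre), rotation
    return p+T@bT, T@JT
def key(p,T):
    b,J=jug(p,T); sp=b+J@[.075,0,.106]; ang=np.linspace(0,2*np.pi,72,endpoint=False)
    rim=np.array([b+J@[.052*np.cos(x),.052*np.sin(x),.085] for x in ang]); bs=np.array([b+J@[.034*np.cos(x),.034*np.sin(x),0] for x in ang])
    low=rim[rim[:,2].argmin()]; return dict(sp=sp,low=low,zmin=min(rim[:,2].min(),bs[:,2].min(),sp[2]),tilt=np.degrees(np.arccos(np.clip(J[2,2],-1,1))),mid=b+J@[0,0,.0425],body=min((p+T@[sx*.037,sy*.095,0])[2] for sx in(1,-1) for sy in(1,-1)))
E
cat > t8.py <<'E'
from jug import *
TC=np.array([.6125,.016])
print('v up .02',vec(T0,[0,0,.02],1))
q=np.array(sense()['joints'])
for ph in (0,30,60,90,110,120,130,135):
    T=T0@Rz(ph); k=key(np.zeros(3),T); off=TC-k['sp'][:2]; z=max(.055-k['zmin'],.06-k['body'])
    if ph==0: z=.0807+.13
    p=np.r_[off,z]; k=key(p,T); qn=ik(p,T,q,1); 
    print(ph,'tcp',p.round(3),'tilt %.0f'%k['tilt'],'sp',k['sp'].round(3),'lowrim',k['low'].round(3),'zmin %.3f'%k['zmin'],'mid',k['mid'].round(3),None if qn is None else (qn.round(0),[x.round(2) for x in pts(qn)[1:]]))
    if qn is not None:q=qn
E
python3 t8.py
```

```text
v up .02 [-0.0182  0.0001 -0.0084]
0 tcp [ 0.512 -0.125  0.211] tilt 0 sp [0.612 0.016 0.24 ] lowrim [0.593 0.003 0.219] zmin 0.134 mid [ 0.551 -0.026  0.176] (array([ -15.,   40.,   13.,  -40., -116.,   50.]), [array([ 0.71, -0.2 ,  0.4 ]), array([ 0.64, -0.3 ,  0.31])])
30 tcp [ 0.488 -0.097  0.182] tilt 27 sp [0.612 0.016 0.131] lowrim [0.583 0.008 0.122] zmin 0.055 mid [ 0.524 -0.021  0.108] (array([ -13.,   39.,    7.,  -40., -110.,   23.]), [array([ 0.69, -0.17,  0.37]), array([ 0.61, -0.27,  0.28])])
60 tcp [ 0.503 -0.047  0.208] tilt 54 sp [0.612 0.016 0.086] lowrim [0.578 0.023 0.09 ] zmin 0.055 mid [ 0.518 -0.001  0.107] (array([ -10.,   37.,    8.,  -44., -110.,  -12.]), [array([ 0.7 , -0.12,  0.4 ]), array([ 0.63, -0.22,  0.31])])
90 tcp [0.553 0.012 0.22 ] tilt 80 sp [0.612 0.016 0.055] lowrim [0.583 0.042 0.068] zmin 0.055 mid [0.533 0.029 0.112] (array([  -5.,   38.,   14.,  -48., -111.,  -49.]), [array([ 0.73, -0.06,  0.43]), array([ 0.68, -0.16,  0.32])])
110 tcp [0.599 0.049 0.227] tilt 96 sp [0.612 0.016 0.055] lowrim [0.59  0.052 0.069] zmin 0.055 mid [0.554 0.051 0.125] (array([  -2.,   41.,   21.,  -51., -112.,  -75.]), [array([ 0.77, -0.03,  0.44]), array([ 0.72, -0.13,  0.33])])
120 tcp [0.624 0.064 0.224] tilt 104 sp [0.613 0.016 0.055] lowrim [0.595 0.06  0.068] zmin 0.055 mid [0.566 0.062 0.129] (array([  -1.,   43.,   25.,  -53., -112.,  -87.]), [array([ 0.79, -0.01,  0.44]), array([ 0.75, -0.11,  0.32])])
130 tcp [0.65  0.077 0.215] tilt 111 sp [0.612 0.016 0.055] lowrim [0.6   0.066 0.066] zmin 0.055 mid [0.579 0.071 0.129] (array([  -0.,   46.,   29.,  -54., -113.,  -99.]), [array([ 0.81, -0.  ,  0.44]), array([ 0.77, -0.1 ,  0.31])])
135 tcp [0.662 0.083 0.21 ] tilt 114 sp [0.613 0.016 0.055] lowrim [0.603 0.072 0.064] zmin 0.055 mid [0.586 0.076 0.129] (array([   0.,   47.,   32.,  -54., -113., -105.]), [array([0.82, 0.  , 0.43]), array([ 0.79, -0.09,  0.31])])
```

```bash
cat > t9.py <<'E'
from jug import *
TC=np.array([.6125,-.006])
k0=key(np.zeros(3),T0); pA=np.r_[TC-k0['sp'][:2],.22]; print('pA',pA,'d',pA-p0,'x16',vec(T0,pA-p0-[0,0,.04],16))
def tp(ph):
    T=T0@Rz(ph); k=key(np.zeros(3),T); z=max(.065-k['zmin'],.07-k['body']); z=np.interp(ph,[0,40],[.22,z]) if ph<40 else z
    return np.r_[TC-k['sp'][:2],z],T
if __name__=='__main__':
  for st_ in (5,):
    P_=0
    for ph in range(0,130,st_):
        p,T=tp(ph); p2,T2=tp(ph+st_); print(ph,(T.T@(p2-p)).round(4))
E
python3 t9.py
```

```text
pA [ 0.5121 -0.1473  0.22  ] d [-0.0082 -0.3693  0.1393] x16 [ 0.0023  0.0136 -0.0195]
0 [0.0053 0.0038 0.0091]
5 [0.0034 0.0023 0.0082]
10 [0.0014 0.001  0.0074]
15 [-0.0005  0.0001  0.0066]
20 [-0.0024 -0.0005  0.0059]
25 [-0.0041 -0.0009  0.0052]
30 [-0.0057 -0.0012  0.0046]
35 [-0.0071 -0.0012  0.0041]
40 [-0.0092 -0.0004  0.0031]
45 [-0.0095 -0.001   0.0032]
50 [-0.0098 -0.0016  0.0033]
55 [-0.0103 -0.002   0.0033]
60 [-0.0108 -0.0024  0.0034]
65 [-0.0113 -0.0027  0.0034]
70 [-0.012  -0.0029  0.0033]
75 [-0.0128 -0.0022  0.0029]
80 [-0.0144  0.0039  0.    ]
85 [-0.0144  0.0039 -0.    ]
90 [-0.0144  0.0039 -0.    ]
95 [-0.0144  0.0039 -0.    ]
100 [-0.0144  0.0039  0.    ]
105 [-0.0144  0.0039 -0.    ]
110 [-0.0144  0.0039  0.    ]
115 [-0.0144  0.0039 -0.    ]
120 [-0.0144  0.0039  0.    ]
125 [-0.0144  0.0039  0.    ]
```

Call:
{"api": "jog_arm", "payload": {"rows": [[[-0.009,0,-0.0042,0],[-0.009,0,-0.0042,0],[-0.009,0,-0.0042,0],[-0.009,0,-0.0042,0],[0,0,0,0],[0,0,0,0]]]}}

```text
time_s: 61.45
tcp_pos: [0.5204, 0.222, 0.1203]
ee_rot: [[0.233, -0.823, -0.519], [-0.348, -0.569, 0.745], [-0.908, 0.007, -0.419]]
wrist_force: [-0.0, 0.6, -2.8]
gripper_width: 0.204
gripper_force: 30.0
```

```bash
sed -i 's/c10.png/c11.png/;s/B\[1080:1480,720:1120\]/B[900:1300,640:1040]/' t7.py; python3 t7.py
```

```text
61.45 p [0.521 0.22  0.119] al 65.2 H 124.8 yz 0.007 yaz -145.3 q [ 12.  42.   6. -57. -92.  42.]
bar centre in tool frame [ 0.0313 -0.0003  0.0809]
```

View pics/c11.png

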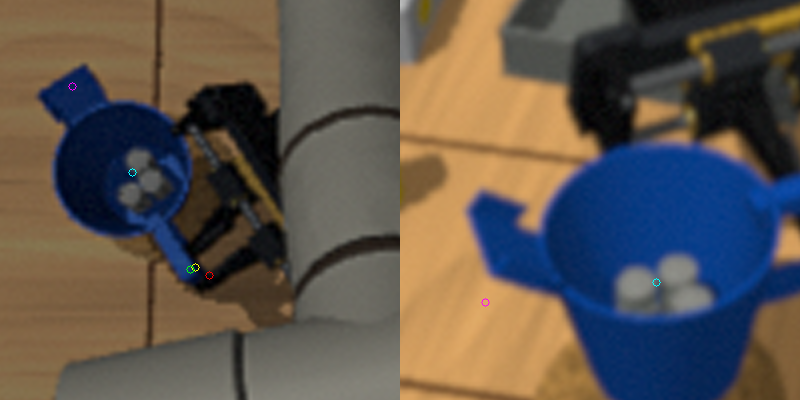

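The jug hangs upright in the gripper with the anchors inside. Carrying it over the tray.

Call:
{"api": "jog_arm", "payload": {"rows": [[[0.0023,0.0136,-0.0195,0],[0.0023,0.0136,-0.0195,0],[0.0023,0.0136,-0.0195,0],[0.0023,0.0136,-0.0195,0],[0.0023,0.0136,-0.0195,0],[0.0023,0.0136,-0.0195,0],[0.0023,0.0136,-0.0195,0],[0.0023,0.0136,-0.0195,0],[0.0023,0.0136,-0.0195,0],[0.0023,0.0136,-0.0195,0],[0.0023,0.0136,-0.0195,0],[0.0023,0.0136,-0.0195,0],[0.0023,0.0136,-0.0195,0],[0.0023,0.0136,-0.0195,0],[0.0023,0.0136,-0.0195,0],[0.0023,0.0136,-0.0195,0],[0,0,0,0],[0,0,0,0],[0,0,0,0],[0,0,0,0]]]}}

```text
time_s: 64.05
tcp_pos: [0.5119, -0.1466, 0.2191]
ee_rot: [[0.234, -0.822, -0.519], [-0.348, -0.569, 0.745], [-0.908, 0.006, -0.419]]
wrist_force: [-0.3, -0.5, -1.7]
gripper_width: 0.201
gripper_force: 30.0
```

```bash
cat > t10.py <<'E'
from jug import *
import h,cv2,sys
s=sense(); T=np.array(s['ee_rot']); p=np.array(s['tcp_pos']); k=key(p,T); print(s['time_s'],p,{a:np.round(b,3) for a,b in k.items()}, st(np.array(s['joints'])))
if len(sys.argv)>1:
    im=h.shot('top',sys.argv[1]+'t.png'); sd=h.shot('side',sys.argv[1]+'s.png')
    c=np.hstack([cv2.resize(im[100:260,120:440,::-1],(600,300),interpolation=cv2.INTER_CUBIC)]); d=cv2.resize(sd[110:310,100:420,::-1],(480,300),interpolation=cv2.INTER_CUBIC)
    o=np.zeros((600,600,3),np.uint8); o[:300]=c; o[300:,:480]=d; cv2.imwrite('pics/'+sys.argv[1]+'.png',o)
E
python3 t10.py
```

```text
64.05 [ 0.5119 -0.1466  0.2191] {'sp': array([ 0.612, -0.005,  0.248]), 'low': array([ 0.599, -0.066,  0.227]), 'zmin': np.float64(0.142), 'tilt': np.float64(0.037), 'mid': array([ 0.55 , -0.048,  0.185]), 'body': np.float64(0.185)} p [ 0.512 -0.148  0.218] al 65.2 H 124.9 yz 0.006 yaz -145.3 q [ -17.   40.   15.  -39. -118.   51.]
```

Call:
{"api": "jog_arm", "payload": {"rows": [[[0.0053,0.0038,0.0091,0.0873],[0.0034,0.0023,0.0082,0.0873],[0.0014,0.001,0.0074,0.0873],[-0.0005,0,0.0066,0.0873],[-0.0024,-0.0005,0.0059,0.0873],[-0.0041,-0.0009,0.0052,0.0873],[-0.0057,-0.0012,0.0046,0.0873],[-0.0071,-0.0012,0.0041,0.0873],[-0.0092,-0.0004,0.0031,0.0873],[-0.0095,-0.001,0.0032,0.0873],[-0.0098,-0.0016,0.0033,0.0873],[-0.0103,-0.002,0.0033,0.0873],[-0.0108,-0.0024,0.0034,0.0873],[-0.0113,-0.0027,0.0034,0.0873]]]}}

```text
time_s: 65.8
tcp_pos: [0.5161, -0.0484, 0.2196]
ee_rot: [[-0.694, -0.499, -0.519], [-0.653, 0.134, 0.745], [-0.302, 0.856, -0.419]]
wrist_force: [0.3, 0.2, -1.7]
gripper_width: 0.199
gripper_force: 29.9
```

Call:
{"api": "jog_arm", "payload": {"rows": [[[-0.012,-0.0029,0.0033,0.0873],[-0.0128,-0.0022,0.0029,0.0873],[-0.0144,0.0039,0,0.0873],[-0.0144,0.0039,0,0.0873],[-0.0144,0.0039,0,0.0873],[-0.0144,0.0039,0,0.0873],[-0.0144,0.0039,0,0.0873],[-0.0144,0.0039,0,0.0873],[-0.0144,0.0039,0,0.0873],[-0.0144,0.0039,0,0.0873],[-0.0144,0.0039,0,0.0873],[-0.0144,0.0039,0,0.0873],[0,0,0,0],[0,0,0,0],[0,0,0,0],[0,0,0,0],[0,0,0,0],[0,0,0,0]]]}}

```text
time_s: 68.05
tcp_pos: [0.65, 0.055, 0.2242]
ee_rot: [[-0.78, 0.35, -0.518], [-0.211, 0.632, 0.745], [0.589, 0.691, -0.419]]
wrist_force: [-0.2, 0.4, -2.8]
gripper_width: 0.205
gripper_force: 29.9
```

```bash
python3 t10.py d1
```

```text
68.05 [0.65   0.055  0.2242] {'sp': array([ 0.613, -0.006,  0.064]), 'low': array([0.6  , 0.044, 0.074]), 'zmin': np.float64(0.064), 'tilt': np.float64(110.779), 'mid': array([0.579, 0.049, 0.138]), 'body': np.float64(0.137)} p [0.65  0.053 0.224] al 65.2 H 124.8 yz 0.691 yaz 61.0 q [  -2.   45.   30.  -53. -114.  -99.]
```

View pics/d1.png

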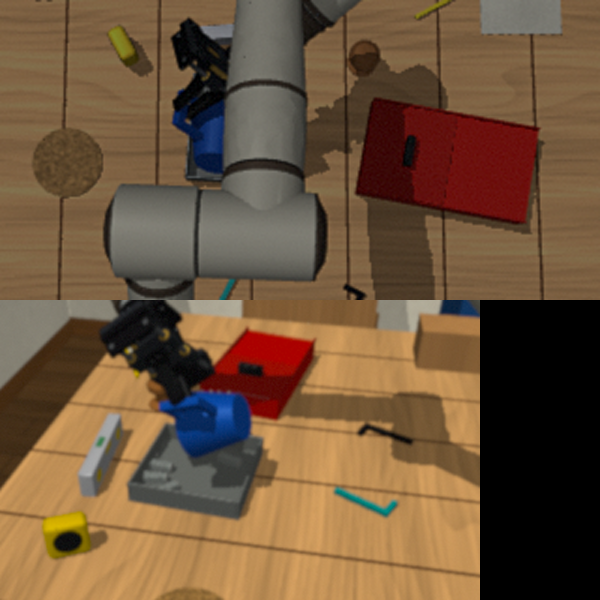

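Three-plus anchors are visible in the tray (side panel, around (155,470) and (235,455)), and the mat is at (68,162). I'll tip a little further, shake once, then come back upright.

```bash
cat > t11.py <<'E'
from t9 import *
for ph in range(140,0,-10):
    p,T=tp(ph); p2,T2=tp(ph-10); print(ph,(T.T@(p2-p)).round(4).tolist())
import cv2,h
im=cv2.imread('pics/d1t.png')[:,:,::-1]; H=cv2.cvtColor(im,cv2.COLOR_RGB2HSV).astype(int)
sub=H[165:210,130:185]; print(H[186,156],H[186,185],H[220,140])
# mat: darker / more saturated than wood; circle via edge of value
v=cv2.GaussianBlur(im[:,:,0].astype(np.uint8),(3,3),0); m=(v[155:220,125:190]<115).astype(np.uint8)
n,l,stt,c=cv2.connectedComponentsWithStats(m); i=1+stt[1:,4].argmax(); print(stt[i],c[i]+[125,155],h.onz('top',*(c[i]+[125,155]),.004))
E
python3 t11.py
```

```text
pA [ 0.5121 -0.1473  0.22  ] d [-0.0082 -0.3693  0.1393] x16 [ 0.0023  0.0136 -0.0195]
140 [0.0275, -0.0115, -0.0]
130 [0.0275, -0.0115, -0.0]
120 [0.0275, -0.0115, 0.0]
110 [0.0275, -0.0115, -0.0]
100 [0.0275, -0.0115, 0.0]
90 [0.0275, -0.0115, -0.0]
80 [0.0252, 0.0018, -0.0063]
70 [0.0226, 0.0022, -0.0067]
60 [0.0204, 0.0009, -0.0066]
50 [0.0187, -0.001, -0.0063]
40 [0.013, 0.0008, -0.0088]
30 [0.0066, 0.0007, -0.0111]
20 [-0.0011, -0.001, -0.014]
10 [-0.0094, -0.0048, -0.0173]
[ 17 130  96] [ 16 121 124] [ 16 122 121]
[  12    0   53   65 1259] [156.0683 186.4742] [0.56   0.3134 0.004 ]
```

Call:
{"api": "jog_arm", "payload": {"rows": [[[-0.0144,0.0039,0,0.0873],[-0.0144,0.0039,0,0.0873],[0,0,0,0],[0,0,-0.008,0],[0,0,0.008,0],[0,0,-0.008,0],[0,0,0.008,0],[0,0,0,0],[0,0,0,0],[0,0,0,0]]]}}

```text
time_s: 69.4
tcp_pos: [0.6751, 0.0654, 0.2114]
ee_rot: [[-0.707, 0.48, -0.519], [-0.098, 0.659, 0.745], [0.7, 0.578, -0.419]]
wrist_force: [-0.4, -0.1, -2.3]
gripper_width: 0.2
gripper_force: 29.9
```

Call:
{"api": "jog_arm", "payload": {"rows": [[[0.0275,-0.0115,0,-0.1745],[0.0275,-0.0115,0,-0.1745],[0.0275,-0.0115,0,-0.1745],[0.0275,-0.0115,0,-0.1745],[0.0275,-0.0115,0,-0.1745],[0.0275,-0.0115,0,-0.1745],[0.0252,0.0018,-0.0063,-0.1745],[0.0226,0.0022,-0.0067,-0.1745],[0.0204,0.0009,-0.0066,-0.1745],[0.0187,-0.001,-0.0063,-0.1745],[0.013,0.0008,-0.0088,-0.1745],[0.0066,0.0007,-0.0111,-0.1745],[-0.0011,-0.001,-0.014,-0.1745],[-0.0094,-0.0048,-0.0173,-0.1745],[0,0,0,0],[0,0,0,0]]]}}

```text
time_s: 71.4
tcp_pos: [0.5116, -0.1469, 0.2186]
ee_rot: [[0.23, -0.824, -0.519], [-0.35, -0.567, 0.746], [-0.908, 0.01, -0.418]]
wrist_force: [0.3, -0.3, -2.6]
gripper_width: 0.202
gripper_force: 30.0
```

```bash
python3 t10.py d2
python3 - <<'E'
from jug import *
s=sense(); T=np.array(s['ee_rot']); p=np.array(s['tcp_pos']); d=p0+[0,0,.05]-p; print(d,vec(T,d,16), 'down',vec(T,[0,0,-.01],1))
E
```

```text
71.4 [ 0.5116 -0.1469  0.2186] {'sp': array([ 0.612, -0.006,  0.247]), 'low': array([ 0.598, -0.027,  0.226]), 'zmin': np.float64(0.141), 'tilt': np.float64(0.257), 'mid': array([ 0.55 , -0.048,  0.184]), 'body': np.float64(0.184)} p [ 0.512 -0.148  0.218] al 65.3 H 124.8 yz 0.010 yaz -145.5 q [ -17.   40.   15.  -39. -118.   50.]
[ 0.0088  0.3688 -0.0878] [-0.0029 -0.0136  0.0192] down [ 0.0091 -0.0001  0.0042]
```

View pics/d2.png

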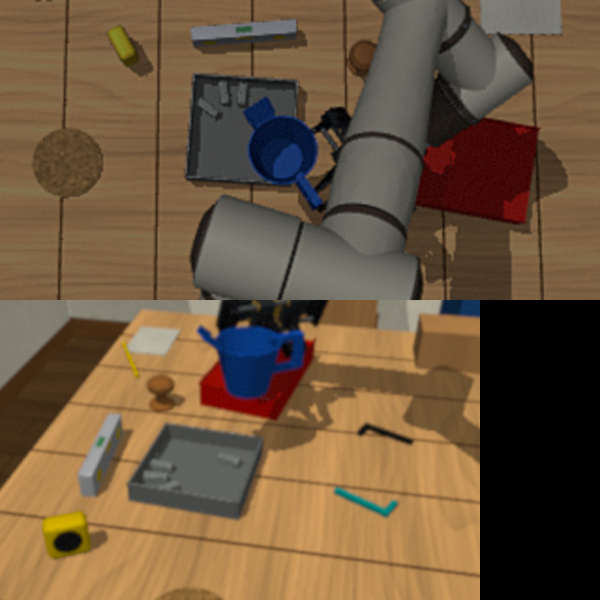

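The jug is empty. Three anchors lie at the tray's left (side panel (160,475)) and the stray one at (230,460). Returning the jug to its mat.

Call:
{"api": "jog_arm", "payload": {"rows": [[[-0.0029,-0.0136,0.0192,0],[-0.0029,-0.0136,0.0192,0],[-0.0029,-0.0136,0.0192,0],[-0.0029,-0.0136,0.0192,0],[-0.0029,-0.0136,0.0192,0],[-0.0029,-0.0136,0.0192,0],[-0.0029,-0.0136,0.0192,0],[-0.0029,-0.0136,0.0192,0],[-0.0029,-0.0136,0.0192,0],[-0.0029,-0.0136,0.0192,0],[-0.0029,-0.0136,0.0192,0],[-0.0029,-0.0136,0.0192,0],[-0.0029,-0.0136,0.0192,0],[-0.0029,-0.0136,0.0192,0],[-0.0029,-0.0136,0.0192,0],[-0.0029,-0.0136,0.0192,0],[0,0,0,0],[0,0,0,0]]]}}

```text
time_s: 73.75
tcp_pos: [0.521, 0.2217, 0.1306]
ee_rot: [[0.233, -0.823, -0.519], [-0.349, -0.569, 0.745], [-0.908, 0.008, -0.419]]
wrist_force: [0.6, -0.5, -1.1]
gripper_width: 0.206
gripper_force: 30.0
```

Run:
```python
from jug import *
import h,cv2
s=sense(); T=np.array(s['ee_rot']); p=np.array(s['tcp_pos']); d=p0-p; print(d,vec(T,d,5))
im=cv2.imread('pics/d2t.png')[:,:,::-1]
g=cv2.GaussianBlur(im[:,:,0],(3,3),0)
c=cv2.HoughCircles(g[150:225,120:195],cv2.HOUGH_GRADIENT,1,50,param1=60,param2=8,minRadius=18,maxRadius=24); print(c)
if c is not None: print(h.onz('top',*(c[0,0,:2]+[120,150]),.004), p-p0)
```

```text
[-0.0007  0.0003 -0.0499] [0.009  0.     0.0043]
[[[36.5 36.5 18.5]]]
[0.5599 0.312  0.004 ] [ 0.0007 -0.0003  0.0499]
```

Call:
{"api": "jog_arm", "payload": {"rows": [[[0.009,0,0.0042,0],[0.009,0,0.0042,0],[0.009,0,0.0042,0],[0.009,0,0.0042,0],[0.0045,0,0.0021,0],[0.0036,0,0.0017,0],[0,0,0,0],[0,0,0,0]]]}}

```text
time_s: 74.75
tcp_pos: [0.5208, 0.2216, 0.0824]
ee_rot: [[0.233, -0.823, -0.518], [-0.349, -0.568, 0.745], [-0.908, 0.007, -0.419]]
wrist_force: [0.6, 0.1, -1.5]
gripper_width: 0.199
gripper_force: 30.0
```

Call:
{"api": "jog_arm", "payload": {"rows": [[[0.0009,0,0.0004,0],[0,0,0,0],[0,0,0,0]]]}}

```text
time_s: 75.12
tcp_pos: [0.5207, 0.2216, 0.0813]
ee_rot: [[0.233, -0.823, -0.518], [-0.348, -0.568, 0.745], [-0.908, 0.007, -0.419]]
wrist_force: [0.1, -0.1, -1.0]
gripper_width: 0.2
gripper_force: 30.0
```

Almost in contact (0.6 mm above the grasp height). Release and back out along the fingers.

Call:
{"api": "jog_arm", "payload": {"claw": 0.36, "rows": [[[0.0006,0,0.0003,0],[0,0,0,0],[0,0,0,0],[0,0,0,0],[0,0,0,0],[0,0,-0.01,0],[0,0,-0.01,0],[0,0,-0.02,0],[0,0,-0.02,0],[0,0,-0.02,0],[0,0,-0.02,0],[0,0,-0.04,0],[0,0,-0.04,0],[-0.03,0,0,0],[-0.03,0,0,0],[-0.03,0,0,0],[0,0,0,0],[0,0,0,0]]]}}

```text
time_s: 77.38
tcp_pos: [0.593, 0.1182, 0.2371]
ee_rot: [[0.232, -0.823, -0.519], [-0.349, -0.568, 0.745], [-0.908, 0.008, -0.419]]
wrist_force: [-0.4, -0.5, -1.0]
gripper_width: 0.358
gripper_force: 0.0
```

```bash
python3 t10.py d3
python3 - <<'E'
import cv2,numpy as np,h
im=cv2.imread('pics/d3t.png'); sd=cv2.imread('pics/d3s.png')
o=np.zeros((600,800,3),np.uint8); o[:300]=cv2.resize(im[110:250,110:430],(800,300),interpolation=cv2.INTER_CUBIC)
o[300:]=cv2.resize(sd[150:384,60:372],(800,300)); cv2.imwrite('pics/d3v.png',o)
H=cv2.cvtColor(sd,cv2.COLOR_BGR2HSV); m=((H[...,0]>100)&(H[...,0]<130)&(H[...,1]>120)); m[:250]=0;m[370:]=0;m[:,:150]=0;m[:,300:]=0
ys,xs=np.nonzero(m); print('side jug now',xs.min(),xs.max(),ys.min(),ys.max(),'was 178 273 277 342')
E
```

```text
77.375 [0.593  0.1182 0.2371] {'sp': array([0.694, 0.259, 0.266]), 'low': array([0.679, 0.239, 0.245]), 'zmin': np.float64(0.16), 'tilt': np.float64(0.144), 'mid': array([0.631, 0.217, 0.203]), 'body': np.float64(0.203)} p [0.593 0.117 0.237] al 65.2 H 124.8 yz 0.009 yaz -145.4 q [   3.   39.   20.  -54. -108.   32.]
side jug now 180 275 277 341 was 178 273 277 342
```

View pics/d3v.png

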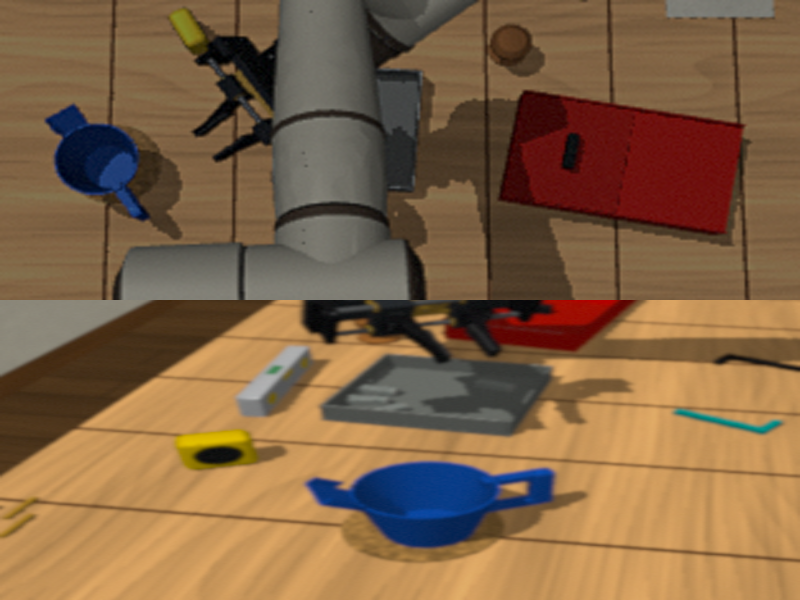

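The jug stands upright on its mat (panel (95,160)), the anchors are in the tray, the case door is shut and the arm is clear. Handing in.

```bash
python3 -c "
from station import *
print(finish_job())"
```

```text
the job is handed in; nothing more can be done
None
```

The job is handed in at about 77 s of the 210 s: the three jug anchors and the one stray are in the tray, both steel keys are in the case with its door pushed to its stop, and the empty jug is upright on its mat; `finish_job` gave no verdict.

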